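# Pack and shut the blood-grouping kit

## Task

Get the blue blood-grouping kit case ready to go to the ward: the white carton that stands carelessly in the middle of it, the bench timer standing near it, the amber jar and the blue-capped dropper bottle must all stand upright side by side on the floor of the case, which just holds them when they are packed close to its ends. Then shut the clear lid fully, and leave the red and green dropper bottles, the lying sample tube and the marker pen where they are.

Things in the scene. Friction and masses are not known exactly. Their poses are not given: they have to be found in the camera images.
- case: The kit case: an open blue box, fixed to the table, with a clear lid hinged along its back. Origin: centre of its underside; x runs from the front (black catch plate, towards the robot) to the hinge at the back, y along its length to the left. Rim 31 mm above the table, so that what stands in it sticks out above the rim.
- case_floor (a point): Centre of the case's inner floor, 3 mm above the table. The inside is 78 mm (case x) by 124 mm (case y) and 28 mm deep; the walls are 3 mm thick. A ledge 3 mm thick, level with the rim, runs round the outside and reaches to case x = +-49 and y = +-72 mm.
- lid (a joint): The lid's hinge: 0 = shut, grows as it opens, stop at 2.2 rad. It starts open at about 2 rad, leaning back. The hinge is stiff: the lid stays where it is left and has to be pushed all the way (about 3 N at its front edge).
- lid_hinge (a point): Middle of the lid's hinge axis, which runs along the case's y at case x = +49.5 mm, 31 mm above the table.
- lid_edge (a point): On the lid, the middle of the outer edge where its front wall meets its top plate: 97 mm in front of the hinge axis and 58 mm above it when shut (89 mm above the table). The lid is a hollow shell 97 mm from hinge to front, 139 mm long, 58 mm high, walls 2.5 mm. A black finger tab 36 mm wide sticks 10 mm out at the bottom of its front wall.
- carton: White cardboard carton with a red band, 60 mm (its x) by 30 mm (its y) by 58 mm high, solid, 60 g. Origin: centre of its underside. It starts standing askew inside the case, near the middle.
- jar: Round straight-sided amber jar with a white screw cap of the same width, 44 mm diameter, 58 mm high, about 80 g. Origin: centre of its underside, z up its axis.
- bench_timer: White bench timer standing near the case, a wedge: 40 mm deep at the foot (its x), 68 mm wide (its y), 59 mm high, about 70 g. Origin: centre of its underside; -x is the sloping front with display and buttons. The ends of its width are flat and upright: hold it across the 68 mm. It is 15 mm deep at 50 mm height, there centred 8 mm behind the origin (+x).
- dropper_blue: White dropper bottle with a blue cap: square-ish body 25 mm wide up to 54 mm, cap to 80 mm. Origin: centre of its underside, z up. Hold it by the body.
- dropper_red: The same bottle with a red cap. To be left alone.
- dropper_green: The same bottle with a green cap. To be left alone.
- sample_tube: Capped sample tube lying on the table, 112 mm long, 19 mm thick. To be left alone.
- marker_pen: Red and white marker pen lying at the front of the table, 135 mm long. To be left alone.
Mind the look-alikes: they are no part of the job. What is shaped like the bench_timer but yellow is not meant.

How it is judged:
By the outcome, as a careful person would: the job done as asked, in the order asked, and still so for the second after the job is handed in, with the robot touching nothing.
It also fails if it takes over 72 s, if anything falls off the work surface, if the arm or the gripper's body presses on something with over 40 N, if the wrist force passes 120 N, or if a joint passes its speed limit or range.

## Robot

A 6-joint arm with a two-finger parallel gripper is mounted at the origin on a cart in front of the work surface, level with it; the furniture and walls round the work are solid. World frame = base frame: x ahead of the robot, y to its left, z up, the work surface at z = 0. Lengths are in m, angles in rad, forces in N, time in s.
With the tool pointing down it reaches from about 0.375 to 0.925 m from the base axis. Payload 5.7 kg.
Tool frame: the origin (TCP) lies between the finger pads; the fingertips stand 22 mm ahead of it and the grasp point (between the pads) lies 3 mm ahead of it (ctrl.finger_overhang is the distance from the TCP to the fingertips, in m); z points along the fingers, y is the line along which they close (so a half turn about z gives the same grasp; the last joint's range is limited). The gripper opens to 88 mm and grips with 3 to 60 N. Pads are 20 mm wide; open, the fingers measure 115 mm over their backs; the gripper's body (75 mm by 178 mm) begins 61 mm behind the grasp point.
Start: joints at [1.002, 0.359, 1.51, -0, 1.272, -0.115], TCP at [0.263, 0.539, 0.216] pointing down, gripper open.
Joint ranges: [-2.97, 2.97], [-1.01, 2.36], [0.21, 2.38], [-0.96, 4.11], [0.2, 2.71], [-2.98, 2.98]. Speed limits (rad/s): [2.39, 2.39, 3.14, 3.14, 3.14, 3.14].

## Interface

Orientations are given as a unit quaternion [x, y, z, w].
In Python, from workcell import ctrl gives the robot as it stands.
- The arm moves only by the shell command python3 -m creep 'ROWS' [FORCE]. ROWS is JSON, a list of rows, each a list of 7 numbers: the closure, from 0 (fully open) to 1 (shut), then the shift along the world's x, y, z in units of 0.4 m (1.0 is 0.4 m), then the turn, a rotation vector about the world's x, y, z in units of 30 degrees (1.0 is 30 degrees). In form: [[claw, dx, dy, dz, rx, ry, rz], ...]. A call has exactly 10 rows; each row is the pose to reach, as a shift and turn from the pose commanded when the call began; what a row does not reach only later rows make up. A row lasts 1/10 s, in which the tool goes at most 50 mm and 8.59 degrees, less where a joint would pass 70% of its speed; a pose out of reach is approached as far as the arm can. A call with a number of a shift or a turn outside -1 to 1 is refused whole. A call with a gripper value outside its range is refused whole. The fingers move at their own pace and stop on an object; FORCE is the grip in N (left out, the last holds). Time passes only in rows, so rows that repeat a pose let the fingers close, or fill a call up. It gives the time, the measured TCP pose, the force, the opening and the grip force at its end, in the units of the state.
- ctrl.get_obs(): the state, without advancing time (a new reading comes with each control period).
- ctrl.read_camera(name): name is "scene" or "side" or "wrist"; returns a dict with "img" (420x560x3 uint8, blue, green, red), "camera_matrix" (3x3 intrinsics, pixels), "origin" and "rotation" of the camera in the world. Camera axes: x right, y down, z forward; pixel columns grow to the right and rows downward; lengths in m; the calibration is good to about 2 mm. A picture is of the moment at which its call begins. There is no depth.
- ctrl.job_done(): hands the job in; it is judged then, once.
The state is a dict: "clock": time; "joints": joint angles; "dq": joint speeds; "joint_efforts": joint torques, N m; "position": TCP position; "eef_rot": TCP orientation; "contact_force": force on the tool from outside, world axes, zero at the start; "ft_torque": the same for the moment, N m; "grip_width": finger opening in m; "grip_force": force on a finger pad.
Only numpy, scipy, OpenCV 4.12 (cv2) and the standard library are available. Lean on these libraries where they do the work, as an engineer would, in place of code of your own. Each camera call takes 0.05 s, during which the arm holds its last target. There are 200 camera calls.

## Working session

There is one attempt and no reset: what is moved stays moved. The work goes in short steps, Python scripts to look and compute and a shell command to move; the robot and the scene stay as the last step left them, time stands still between calls to the robot, and variables do not carry over. Pictures are saved under pics/ and viewed, at most 10 in all, crops included, and the job is handed in when it is done.

```bash
ls; mkdir -p pics; cat > h.py <<'E'
import numpy as np, cv2
from workcell import ctrl
def shot(n):
    return ctrl.read_camera(n)
def ray(c,u,v):
    d=np.array(c["rotation"])@np.linalg.inv(np.array(c["camera_matrix"]))@[u,v,1.]
    return np.array(c["origin"]),d
def onz(c,u,v,z):
    o,d=ray(c,u,v); return o+d*(z-o[2])/d[2]
def proj(c,p):
    q=np.array(c["camera_matrix"])@(np.array(c["rotation"]).T@(np.array(p)-c["origin"])); return q[:2]/q[2]
E
python3 - <<'E'
from h import *
import pickle
d={n:shot(n) for n in("scene","side","wrist")}
pickle.dump(d,open("c0.pkl","wb"))
for n in d: print(n,np.round(d[n]["origin"],3),np.round(d[n]["rotation"],3).tolist()); 
cv2.imwrite("pics/a.png",cv2.resize(d["scene"]["img"],(800,600),interpolation=cv2.INTER_CUBIC)); cv2.imwrite("pics/b.png",cv2.resize(d["side"]["img"],(800,600),interpolation=cv2.INTER_CUBIC))
print(ctrl.get_obs(), ctrl.finger_overhang)
E
```

```text
pics
scene [-0.373 -0.577  0.862] [0.775, -0.467, 0.209, -0.371]
side [0.882 0.424 1.111] [0.316, 0.903, -0.277, -0.092]
wrist [0.205 0.568 0.384] [0.842, 0.526, 0.064, 0.103]
{'clock': 0.15, 'joints': array([ 1.00188418e+00,  3.59328420e-01,  1.51114842e+00,  7.16602728e-06,
        1.27251384e+00, -1.15104707e-01]), 'dq': array([-3.90909865e-04, -2.26810602e-03, -1.70492323e-03, -5.75423072e-04,
        9.98373590e-05,  1.67075397e-03]), 'joint_efforts': array([-4.93850439e-04, -5.15751350e+01, -2.71012402e+01,  6.73156930e-02,
        3.05925985e-02, -8.66452297e-05]), 'position': array([0.26275528, 0.53881967, 0.21492282]), 'eef_rot': array([ 2.24962664e-01,  9.74367134e-01, -6.57381513e-04, -2.37661216e-04]), 'contact_force': array([-0.30917587,  0.12095974, -0.62794242]), 'ft_torque': array([ 0.008279  , -0.01205465, -0.06160915]), 'grip_force': 0.0, 'grip_width': 0.08760703883958144} 0.022
```

View pics/a.png

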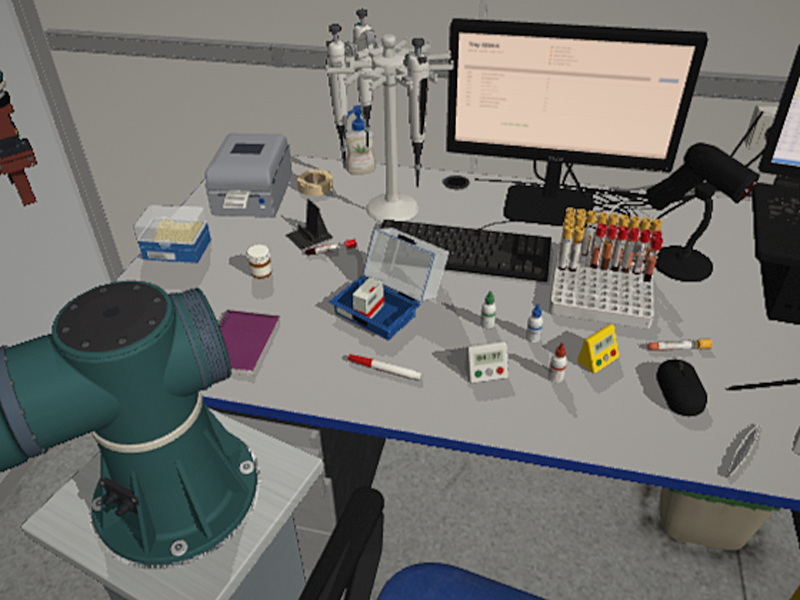

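View pics/b.png

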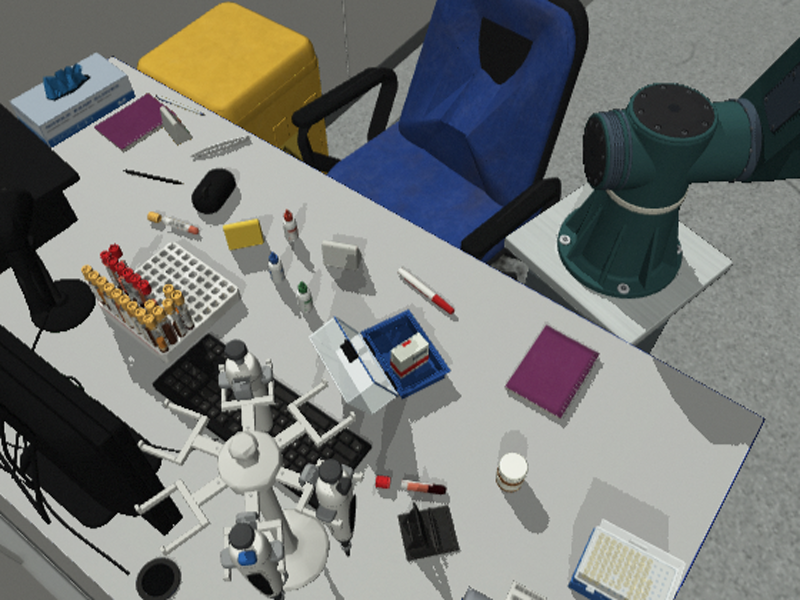

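The scene and side views show the case near scene px (375,305), with the carton askew inside it. The white timer is at (488,363), the blue dropper at (535,322) and the jar at (260,262). Next I'll get coarse positions.

```bash
python3 - <<'E'
from h import *
import pickle
d=pickle.load(open("c0.pkl","rb")); k=560/800
print(d["wrist"]["camera_matrix"],d["scene"]["camera_matrix"])
S,D=d["scene"],d["side"]
def p(c,u,v,z): return np.round(onz(c,u*k,v*k,z),3)[:2]
print("case c",p(S,375,305,.031),p(D,405,352,.031))
print("case corners S",[p(S,*q,.031) for q in((348,278),(330,305),(398,336),(417,303))])
print("corners D",[p(D,*q,.031) for q in((410,312),(450,372),(398,396),(362,330))])
print("jar cap",p(S,258,251,.058),p(D,513,464,.058))
print("timer top",p(S,486,346,.059),p(D,340,247,.059),"foot corners",p(S,473,382,0),p(S,508,376,0))
print("timer top ends",p(D,323,243,.059),p(D,358,247,.059),p(S,468,349,.059),p(S,505,344,.059))
print("blue cap top",p(S,537,307,.08),p(D,272,255,.08))
print("red",p(S,560,346,.08),p(D,288,213,.08)," green",p(S,489,293,.08),p(D,304,285,.08))
print("yellow",p(S,605,330,.059),p(D,243,225,.059)," pen",p(S,345,357,.005),p(S,421,377,.005))
print("redtube",p(S,308,250,.01),p(S,355,243,.01))
print("lid tips",[p(S,*q,.119) for q in((380,230),(447,262))],"pipstand",p(S,392,210,0))
h=cv2.cvtColor
E
```

```text
[[330.33136911   0.         276.39329196]
 [  0.         330.33136911 205.45956535]
 [  0.           0.           1.        ]] [[483.05981084   0.         271.768635  ]
 [  0.         483.05981084 208.04928814]
 [  0.           0.           1.        ]]Traceback (most recent call last):
  File "<stdin>", line 7, in <module>
  File "<stdin>", line 6, in p
  File "h.py", line 9, in onz
    o,d=ray(c,u,v); return o+d*(z-o[2])/d[2]
        ~~~^^^^^^^
  File "h.py", line 6, in ray
    d=np.array(c["rotation"])@np.linalg.inv(np.array(c["camera_matrix"]))@[u,v,1.]
      ~~~~~~~~~~~~~~~~~~~~~~~^~~~~~~~~~~~~~~~~~~~~~~~~~~~~~~~~~~~~~~~~~~~
ValueError: matmul: Input operand 1 has a mismatch in its core dimension 0, with gufunc signature (n?,k),(k,m?)->(n?,m?) (size 3 is different from 4)
```

Rotation is a quaternion.

```bash
sed -i 's/np.array(c\["rotation"\])/Rot.from_quat(c["rotation"]).as_matrix()/; 1i from scipy.spatial.transform import Rotation as Rot' h.py; sed -i 's/Rot.from_quat(c\["rotation"\]).as_matrix().T/Rot.from_quat(c["rotation"]).as_matrix().T/' h.py; sed -n 8,14p h.py
python3 - <<'E'
from h import *
import pickle
d=pickle.load(open("c0.pkl","rb")); k=560/800
S,D=d["scene"],d["side"]
def p(c,u,v,z): return np.round(onz(c,u*k,v*k,z),3)[:2]
print("case c",p(S,375,305,.031),p(D,405,352,.031))
print("case corners S",[p(S,*q,.031) for q in((348,278),(330,305),(398,336),(417,303))])
print("corners D",[p(D,*q,.031) for q in((410,312),(450,372),(398,396),(362,330))])
print("jar cap",p(S,258,251,.058),p(D,513,464,.058))
print("timer top",p(S,486,346,.059),p(D,340,247,.059),"foot corners",p(S,473,382,0),p(S,508,376,0))
print("timer top ends",p(D,323,243,.059),p(D,358,247,.059),p(S,468,349,.059),p(S,505,344,.059))
print("blue cap top",p(S,537,307,.08),p(D,272,255,.08))
print("red",p(S,560,346,.08),p(D,288,213,.08)," green",p(S,489,293,.08),p(D,304,285,.08))
print("yellow",p(S,605,330,.059),p(D,243,225,.059)," pen",p(S,345,357,.005),p(S,421,377,.005))
print("redtube",p(S,308,250,.01),p(S,355,243,.01))
print("lid tips",[p(S,*q,.119) for q in((380,230),(447,262))],"pipstand",p(S,392,210,0))
w=d["wrist"]; R=Rot.from_quat(w["rotation"]); o=ctrl.get_obs(); T=Rot.from_quat(o["eef_rot"])
print("tool axes",T.as_matrix().round(3).tolist(),"cam z",R.as_matrix()[:,2], "cam in tool",T.inv().apply(np.array(w["origin"])-o["position"]))
E
```

```text
return np.array(c["origin"]),d
def onz(c,u,v,z):
    o,d=ray(c,u,v); return o+d*(z-o[2])/d[2]
def proj(c,p):
    q=np.array(c["camera_matrix"])@(Rot.from_quat(c["rotation"]).as_matrix().T@(np.array(p)-c["origin"])); return q[:2]/q[2]
case c [ 0.47  -0.072] [ 0.478 -0.063]
case corners S [array([0.517, 0.015]), array([0.432, 0.003]), array([ 0.414, -0.15 ]), array([ 0.511, -0.139])]
corners D [array([ 0.42 , -0.121]), array([0.444, 0.014]), array([ 0.54 , -0.005]), array([ 0.509, -0.145])]
jar cap [0.482 0.202] [0.484 0.204]
timer top [ 0.433 -0.307] [ 0.441 -0.299] foot corners [ 0.401 -0.301] [ 0.441 -0.348]
timer top ends [ 0.46  -0.327] [ 0.415 -0.278] [ 0.413 -0.283] [ 0.452 -0.333]
blue cap top [ 0.543 -0.355] [ 0.556 -0.347]
red [ 0.467 -0.42 ] [ 0.478 -0.411]  green [ 0.541 -0.267] [ 0.549 -0.256]
yellow [ 0.563 -0.472] [ 0.553 -0.457]  pen [ 0.348 -0.079] [ 0.366 -0.219]
redtube [0.584 0.156] [0.651 0.08 ]
lid tips [array([ 0.579, -0.025]), array([ 0.544, -0.182])] pipstand [0.816 0.078]
tool axes [[-0.899, 0.438, -0.001], [0.438, 0.899, -0.001], [0.0, -0.001, -1.0]] cam z [ 0.21652013 -0.10675396 -0.97042394] cam in tool [ 0.06471014  0.00061507 -0.16879942]
```

```bash
python3 -m creep '[[0,0.05,-0.1,0,0,0,0.1],[0,0.1,-0.2,0,0,0,0.2],[0,0.15,-0.3,0,0,0,0.3],[0,0.2,-0.4,0,0,0,0.4],[0,0.25,-0.5,0,0,0,0.5],[0,0.3,-0.6,0,0,0,0.6],[0,0.34,-0.7,0,0,0,0.6],[0,0.36,-0.8,0,0,0,0.6],[0,0.36,-0.9,0,0,0,0.6],[0,0.36,-1,0,0,0,0.6]]' 30
python3 - <<'E'
from h import *; import pickle
c=shot("wrist"); pickle.dump(c,open("w1.pkl","wb"))
E
python3 -m creep '[[0,0,-0.1,0,0,0,0],[0,0.02,-0.2,0,0,0,0],[0,0.04,-0.3,0,0,0,0],[0,0.06,-0.4,0,0,0,0],[0,0.08,-0.45,0,0,0,0],[0,0.08,-0.5,0,0,0,0],[0,0.08,-0.5,0,0,0,0],[0,0.08,-0.5,0,0,0,0],[0,0.08,-0.5,0,0,0,0],[0,0.08,-0.5,0,0,0,0]]'
python3 - <<'E'
from h import *; import pickle
c=shot("wrist"); pickle.dump(c,open("w2.pkl","wb")); cv2.imwrite("pics/w2.png",cv2.resize(c["img"],(800,600),interpolation=cv2.INTER_CUBIC))
o=ctrl.get_obs(); print(o["position"],o["clock"],Rot.from_quat(o["eef_rot"]).as_matrix().round(3).tolist())
E
```

```text
clock: 1.15
position: [0.4069, 0.1376, 0.2154]
eef_rot: [0.07, 0.998, -0.0, -0.0]
contact_force: [0.6, 0.3, -0.4]
grip_width: 0.0879
grip_force: 0.0
clock: 2.2
position: [0.4388, -0.0598, 0.2155]
eef_rot: [0.069, 0.998, 0.0, -0.0]
contact_force: [-0.7, 0.5, 0.5]
grip_width: 0.0878
grip_force: 0.0
[ 0.43885748 -0.05983926  0.21552965] 2.25 [[-0.99, 0.138, -0.0], [0.138, 0.99, 0.0], [0.0, 0.0, -1.0]]
```

View pics/w2.png

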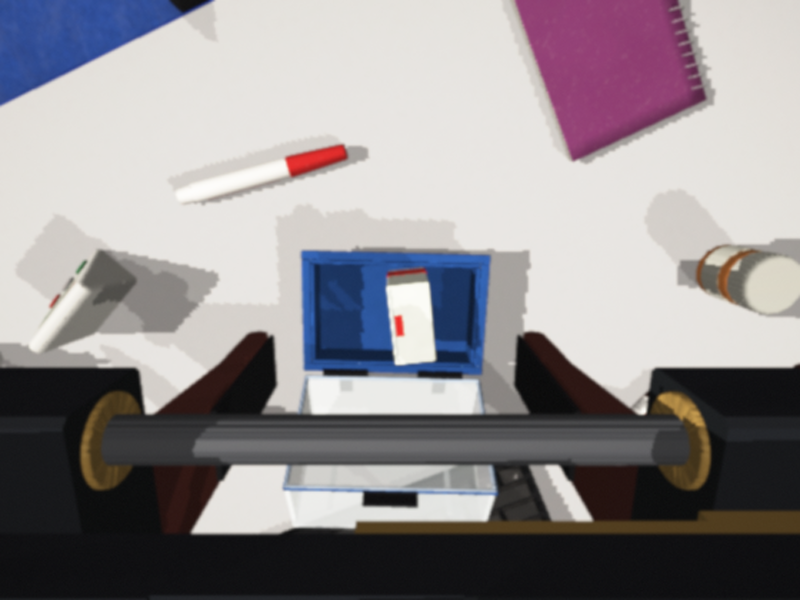

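The wrist view shows the whole case rim, from (302,251) to (487,374). The carton's top spans about (386,276)-(436,362), the timer is on the left and the jar on the right. I'll measure these with masks.

```bash
cat >> h.py <<'E'
def blobs(m,amin=60):
    cs,_=cv2.findContours(m.astype(np.uint8),cv2.RETR_EXTERNAL,cv2.CHAIN_APPROX_NONE)
    return sorted([c for c in cs if cv2.contourArea(c)>amin],key=cv2.contourArea,reverse=True)
def rect(c,cnt,z):
    P=np.array([onz(c,u,v,z)[:2] for u,v in cnt[:,0].astype(float)],dtype=np.float32)*1000
    (x,y),(w,h),a=cv2.minAreaRect(P); return np.round([x,y,w,h,a],1)
E
python3 - <<'E'
from h import *; import pickle
c=pickle.load(open("w2.pkl","rb")); I=c["img"]; H=cv2.cvtColor(I,cv2.COLOR_BGR2HSV)
k=.7
roi=np.zeros(I.shape[:2],bool); roi[int(235*k):int(380*k),int(280*k):int(510*k)]=1
m=roi&(H[...,0]>100)&(H[...,0]<125)&(H[...,1]>120)
b=blobs(m)[0]; print("case",rect(c,b,.031))
h=cv2.convexHull(b); ap=cv2.approxPolyDP(h,6,True)[:,0]
print([(tuple(q),onz(c,*map(float,q),.031).round(4)[:2].tolist()) for q in ap])
roi2=np.zeros_like(roi); roi2[int(262*k):int(366*k),int(370*k):int(450*k)]=1
g=roi2&(I.min(2)>150)&(H[...,1]<60)
g=cv2.morphologyEx(g.astype(np.uint8),cv2.MORPH_CLOSE,np.ones((9,9)))
b=blobs(g)[0]; print("carton top z.061",rect(c,b,.061), cv2.boundingRect(b))
# lid front edge tab etc
for n,q,z in(("jar cap",(775,283),.058),("timer top L",(38,347),.059),("timer top R",(103,255),.059)): print(n,onz(c,q[0]*k,q[1]*k,z).round(4))
for q in((302,376),(486,376),(290,489),(494,493)): 
  o,d=ray(c,q[0]*k,q[1]*k); print(q,(o+d*(.155-o[2])/d[2]).round(3),(o+d*(.119-o[2])/d[2]).round(3))
E
```

```text
case [478.3 -65.5 141.9  96.5  80.7]
[((np.int32(212), np.int32(176)), [0.42, -0.1266]), ((np.int32(341), np.int32(179)), [0.4427, 0.0108]), ((np.int32(336), np.int32(260)), [0.5357, -0.0036]), ((np.int32(214), np.int32(258)), [0.5137, -0.142])]
carton top z.061 [478.3 -53.2  30.6  61.1  88.1] (270, 197, 35, 59)
jar cap [0.4854 0.2066 0.058 ]
timer top L [ 0.4588 -0.3253  0.059 ]
timer top R [ 0.3995 -0.2588  0.059 ]
(302, 376) [ 0.469 -0.113  0.155] [ 0.484 -0.122  0.119]
(486, 376) [ 0.482 -0.017  0.155] [ 0.499 -0.012  0.119]
(290, 489) [ 0.535 -0.132  0.155] [ 0.56  -0.145  0.119]
(494, 493) [ 0.553 -0.019  0.155] [ 0.581 -0.014  0.119]
```

```bash
python3 -m creep '[[0.35,0.05,0.01,0,0,0,0.1],[0.4,0.099,0.0165,-0.05,0,0,0.2],[0.4,0.099,0.0165,-0.15,0,0,0.2],[0.4,0.099,0.0165,-0.25,0,0,0.2],[0.4,0.099,0.0165,-0.33,0,0,0.2],[0.4,0.099,0.0165,-0.38,0,0,0.2],[0.4,0.099,0.0165,-0.396,0,0,0.2],[0.4,0.099,0.0165,-0.396,0,0,0.2],[1,0.099,0.0165,-0.396,0,0,0.2],[1,0.099,0.0165,-0.396,0,0,0.2]]' 20
python3 - <<'E'
from h import *
o=ctrl.get_obs(); print(o["joints"].round(2), o["position"], Rot.from_quat(o["eef_rot"]).as_matrix()[:2,1])
E
```

```text
clock: 3.25
position: [0.4797, -0.0543, 0.0583]
eef_rot: [0.017, 1.0, -0.0, 0.001]
contact_force: [-0.1, 0.8, -0.2]
grip_width: 0.04
grip_force: 0.0
[-0.26  0.41  1.93 -0.    0.8  -1.79] [ 0.47972169 -0.05430334  0.05834564] [0.03466995 0.9993986 ]
```

```bash
python3 -m creep '[[1,0,0,0,0,0,0],[1,0,0,0,0,0,0],[1,0,0,0.006,0,0,0],[1,0,0,0.0075,0,0,-0.12],[1,0.01,0.04,0.0075,0,0,-0.247],[1,0.02,0.07,0.0075,0,0,-0.247],[1,0.02,0.08,0.0075,0,0,-0.247],[1,0.02,0.084,0.0075,0,0,-0.247],[1,0.02,0.084,0.0075,0,0,-0.247],[1,0.02,0.084,0.0075,0,0,-0.247]]' 20
python3 -m creep '[[1,0,0,-0.004,0,0,0],[1,0,0,-0.008,0,0,0],[1,0,0,-0.008,0,0,0],[0.58,0,0,-0.008,0,0,0],[0.58,0,0,-0.008,0,0,0],[0.58,0,0,0.06,0,0,0],[0.58,0,0,0.16,0,0,0],[0.3,0,-0.08,0.26,0,0,0],[0,0,-0.16,0.35,0,0,0],[0,-0.1,-0.25,0.38,0,0,0]]' 20
python3 - <<'E'
from h import *; import pickle
c=shot("wrist"); pickle.dump(c,open("w3.pkl","wb")); cv2.imwrite("pics/w3.png",cv2.resize(c["img"],(800,600),interpolation=cv2.INTER_CUBIC))
o=ctrl.get_obs(); print(o["position"])
E
```

```text
clock: 4.25
position: [0.4865, -0.0208, 0.0601]
eef_rot: [0.082, 0.997, -0.0, -0.0]
contact_force: [0.1, -0.7, 0.7]
grip_width: 0.0006
grip_force: 0.0
clock: 5.25
position: [0.4564, -0.1203, 0.2157]
eef_rot: [0.081, 0.997, -0.002, 0.006]
contact_force: [0.6, -1.3, 0.2]
grip_width: 0.0533
grip_force: 0.0
[ 0.44801142 -0.12307575  0.21472189]
```

View pics/w3.png

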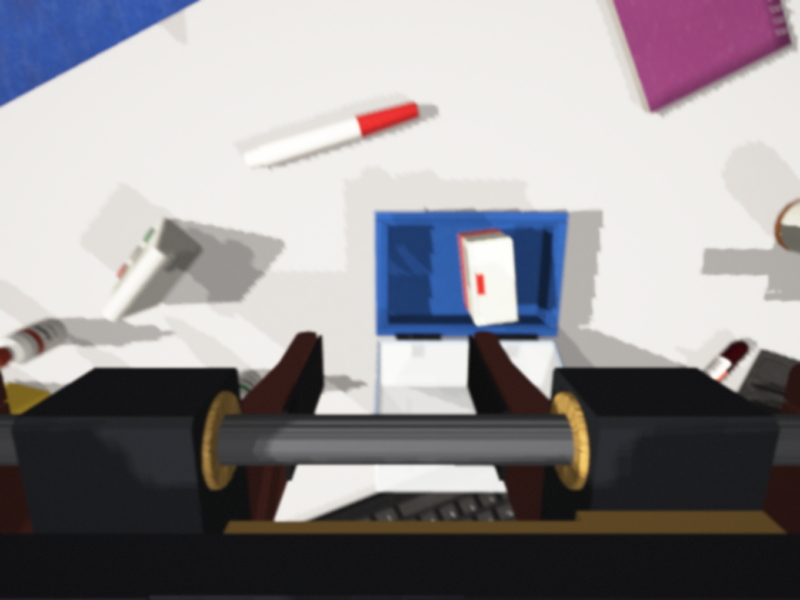

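```bash
python3 - <<'E'
from h import *; import pickle
k=.7
c=pickle.load(open("w3.pkl","rb")); I=c["img"]; H=cv2.cvtColor(I,cv2.COLOR_BGR2HSV)
R=lambda y0,y1,x0,x1:np.s_[int(y0*k):int(y1*k),int(x0*k):int(x1*k)]
def meas(c,roiC,roiK):
    I=c["img"]; H=cv2.cvtColor(I,cv2.COLOR_BGR2HSV)
    r=np.zeros(I.shape[:2],bool); r[roiC]=1
    b=blobs(r&(H[...,0]>100)&(H[...,0]<125)&(H[...,1]>120))[0]; print("case",rect(c,b,.031))
    r[:]=0; r[roiK]=1
    g=cv2.morphologyEx((r&(I.min(2)>150)&(H[...,1]<60)).astype(np.uint8),cv2.MORPH_CLOSE,np.ones((9,9)))
    b=blobs(g)[0]; print("carton",rect(c,b,.061)); m=cv2.moments(b); return m["m10"]/m["m00"],m["m01"]/m["m00"]
w2=pickle.load(open("w2.pkl","rb"))
a=meas(w2,R(235,380,280,510),R(262,366,370,450)); b=meas(c,R(200,340,360,580),R(225,328,455,522))
print(a,b)
E
```

```text
case [478.3 -65.5 141.9  96.5  80.7]
carton [478.3 -53.2  30.6  61.1  88.1]
case [477.7 -66.6 141.2  96.2  80.6]
carton [475.8 -55.4  34.   63.6  87.5]
(287.43691031622603, 225.49828926905133) (343.30008658008654, 195.9295238095238)
```

```bash
python3 - <<'E'
from h import *; import pickle
c=pickle.load(open("w2.pkl","rb"))
p=np.array([.43886,-.05984,.21553]); ty=np.array([.138,.99,0]); tx=np.array([-.99,.138,0])
for s in(-.044,0,.044):
  for dz in(.022,0,-.04): print(s,dz,(proj(c,p+ty*s-[0,0,dz])/.7).round())
s=shot("side"); pickle.dump(s,open("s3.pkl","wb")); o=ctrl.get_obs()
q=proj(s,[.478,-.05,.05]).astype(int); print(q)
cv2.imwrite("pics/s3.png",cv2.resize(s["img"][q[1]-100:q[1]+50,q[0]-120:q[0]+80],(800,600),interpolation=cv2.INTER_CUBIC))
E
```

```text
-0.044 0.022 [290. 333.]
-0.044 0 [278. 351.]
-0.044 -0.04 [246. 400.]
0 0.022 [394. 332.]
0 0 [393. 351.]
0 -0.04 [393. 399.]
0.044 0.022 [497. 332.]
0.044 0 [509. 351.]
0.044 -0.04 [541. 399.]
[287 246]
```

View pics/s3.png

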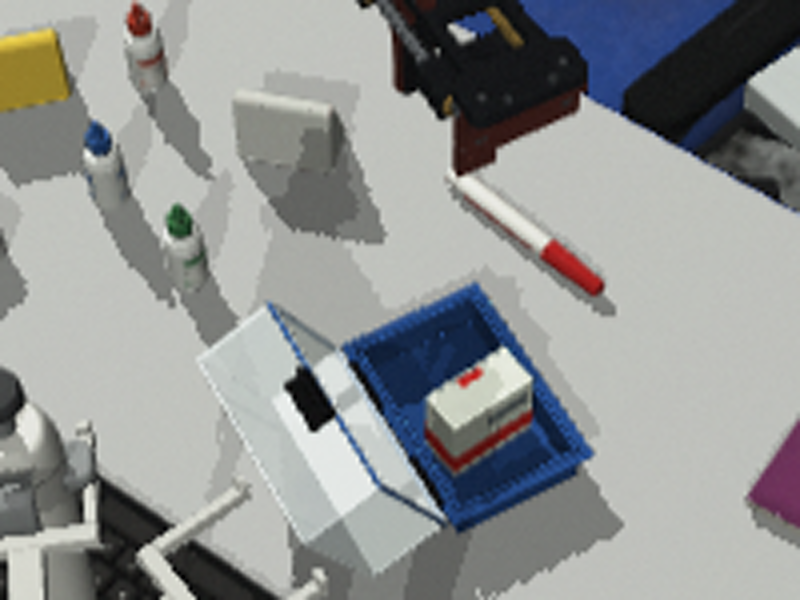

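```bash
python3 - <<'E'
from h import *; import pickle
s=pickle.load(open("s3.pkl","rb"))
for q in((425,400),(508,348),(533,382),(452,440),(453,470)): print(onz(s,167+q[0]/4,146+q[1]/4,.061).round(3), onz(s,167+q[0]/4,146+q[1]/4,.003).round(3))
d=pickle.load(open("c0.pkl","rb"))["side"]
print("changed px", (np.abs(d["img"].astype(int)-s["img"]).max(2)>40)[230:290,250:330].sum())
o=ctrl.get_obs(); print(o["position"],o["joints"].round(3),"tip proj",(proj(s,o["position"]-[0,0,.022])-[167,146])*4)
c=shot("wrist"); pickle.dump(c,open("w4.pkl","wb"))
I=c["img"]; H=cv2.cvtColor(I,cv2.COLOR_BGR2HSV)
bl=(H[...,0]>100)&(H[...,0]<125)&(H[...,1]>120); bl[:130]=0
for b in blobs(bl)[:2]: print(rect(c,b,.031),cv2.boundingRect(b))
b=blobs(bl)[0]; x,y,w,h=cv2.boundingRect(b); r=np.zeros_like(bl); r[y+8:y+h-6,x+12:x+w-12]=1
g=cv2.morphologyEx((r&(I.min(2)>150)&(H[...,1]<60)).astype(np.uint8),cv2.MORPH_CLOSE,np.ones((9,9)))
for b in blobs(g)[:2]: print("carton",rect(c,b,.061))
E
```

```text
[ 0.508 -0.066  0.061] [ 0.487 -0.093  0.003]
[ 0.446 -0.063  0.061] [ 0.422 -0.09   0.003]
[ 0.45  -0.035  0.061] [ 0.426 -0.06   0.003]
[ 0.512 -0.034  0.061] [ 0.492 -0.06   0.003]
[ 0.524 -0.018  0.061] [ 0.505 -0.043  0.003]
changed px 0
[ 0.44858668 -0.12044788  0.2130579 ] [-0.409  0.164  1.795 -0.002  1.18  -1.812] tip proj [444.72312339 160.91789018]
[478.6 -65.3 141.7  95.5  80.3] (266, 159, 134, 86)
carton [476.5 -54.5  33.9  64.2  88.3]
```

```bash
python3 -m creep '[[0.3,0.04,0.09,0,0,0,0.13],[0.4,0.075,0.17,0,0,0,0.247],[0.4,0.075,0.17,-0.1,0,0,0.247],[0.4,0.075,0.17,-0.2,0,0,0.247],[0.4,0.075,0.17,-0.3,0,0,0.247],[0.4,0.075,0.17,-0.36,0,0,0.247],[0.4,0.075,0.17,-0.389,0,0,0.247],[0.4,0.075,0.17,-0.389,0,0,0.247],[0.4,0.075,0.17,-0.389,0,0,0.247],[0.4,0.075,0.17,-0.389,0,0,0.247]]' 20
python3 - <<'E'
from h import *; import pickle
for n in("side","wrist"):
    s=shot(n); pickle.dump(s,open(n+"5.pkl","wb"))
    if n=="side":
        q=proj(s,[.478,-.05,.05]).astype(int)
        a=cv2.resize(s["img"][q[1]-75:q[1]+75,q[0]-50:q[0]+50],(400,600),interpolation=cv2.INTER_CUBIC)
    else: b=cv2.resize(s["img"],(400,300))
x=np.zeros((600,800,3),np.uint8); x[:,:400]=a; x[:300,400:]=b; cv2.imwrite("pics/x5.png",x)
print(ctrl.get_obs()["position"],ctrl.get_obs()["grip_width"])
E
```

```text
clock: 6.4
position: [0.4816, -0.0493, 0.0566]
eef_rot: [0.017, 1.0, -0.0, 0.001]
contact_force: [-0.4, -0.2, 0.4]
grip_width: 0.0528
grip_force: 0.0
[ 0.48144187 -0.04942698  0.05661308] 0.05253554672163018
```

View pics/x5.png

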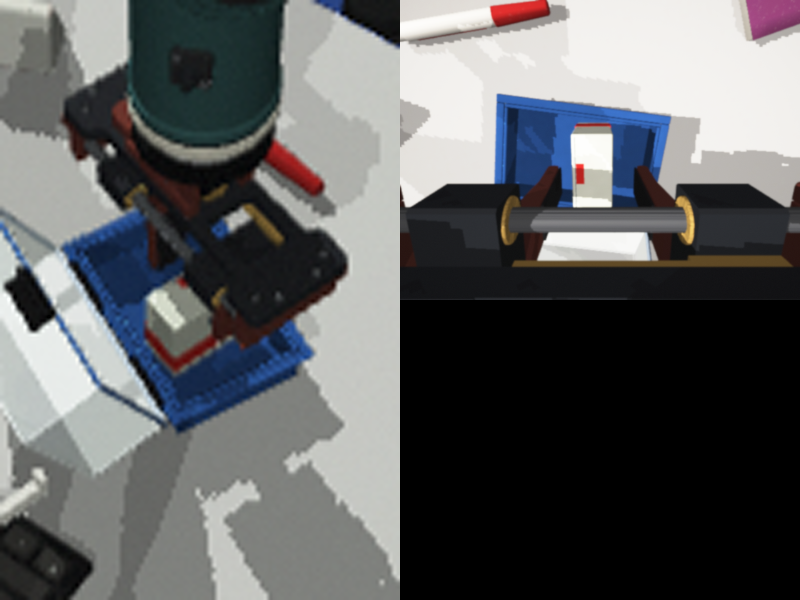

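The carton sits between the fingers, at wrist px (590,165) in the inset. I'll close on it, wait, and check.

```bash
python3 -m creep '[[0.6,0,0,0,0,0,0],[0.7,0,0,0,0,0,0],[0.8,0,0,0,0,0,0],[0.8,0,0,0,0,0,0],[0.8,0,0,0,0,0,0],[0.8,0,0,0,0,0,0],[0.8,0,0,0,0,0,0],[0.8,0,0,0,0,0,0],[0.8,0,0,0,0,0,0],[0.8,0,0,0,0,0,0]]' 20
```

```text
clock: 7.5
position: [0.4804, -0.0492, 0.0554]
eef_rot: [0.017, 1.0, -0.0, 0.0]
contact_force: [-0.3, -0.6, -0.4]
grip_width: 0.0174
grip_force: 0.0
```

```bash
python3 - <<'E'
from h import *; import pickle
for n in("side","wrist"):
    s=shot(n); pickle.dump(s,open(n+"6.pkl","wb"))
    if n=="side":
        q=proj(s,[.478,-.05,.05]).astype(int)
        a=cv2.resize(s["img"][q[1]-75:q[1]+75,q[0]-50:q[0]+50],(400,600),interpolation=cv2.INTER_CUBIC)
    else: b=cv2.resize(s["img"][110:320,140:420],(400,300),interpolation=cv2.INTER_CUBIC); 
c=cv2.resize(pickle.load(open("wrist5.pkl","rb"))["img"][110:320,140:420],(400,300),interpolation=cv2.INTER_CUBIC)
x=np.zeros((600,800,3),np.uint8); x[:,:400]=a; x[:300,400:]=b; x[300:,400:]=c; cv2.imwrite("pics/x6.png",x)
o=ctrl.get_obs(); print(o)
E
```

```text
{'clock': 7.6, 'joints': array([-2.45177953e-01,  4.12428361e-01,  1.92888031e+00, -1.51015487e-04,
        8.00203406e-01, -1.78097344e+00]), 'dq': array([ 0.0010883 ,  0.00065912, -0.00190397, -0.00171704, -0.00078808,
       -0.00074887]), 'joint_efforts': array([ 1.94086351e-03, -4.43705821e+01, -1.65025538e+01, -2.19534268e-02,
        6.91106147e-02, -2.15001648e-05]), 'position': array([ 0.48038532, -0.04921741,  0.05540213]), 'eef_rot': array([ 1.74469411e-02,  9.99847788e-01, -6.18748214e-05,  2.70219448e-05]), 'contact_force': array([-0.39966902, -0.28142688,  0.52792867]), 'ft_torque': array([0.02221022, 0.00420714, 0.00079552]), 'grip_force': 0.0, 'grip_width': 0.0179969504638788}
```

View pics/x6.png

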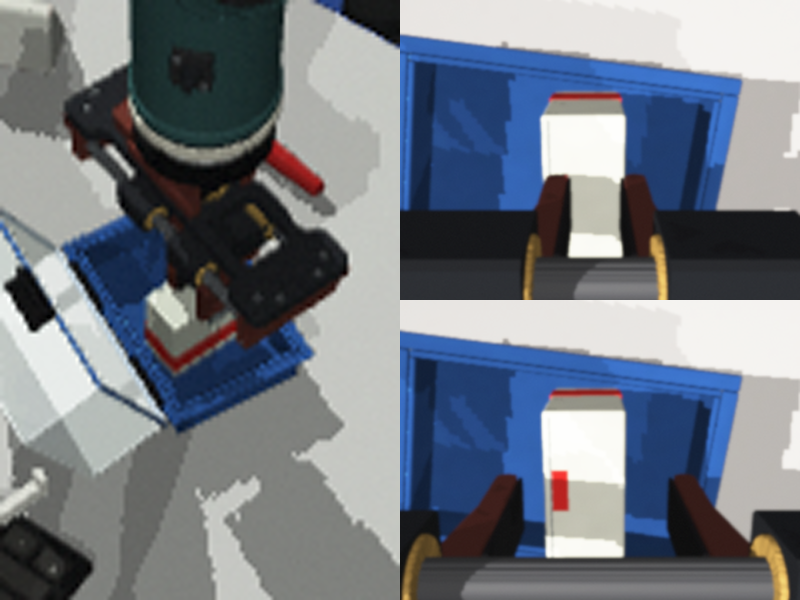

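The picture shows the fingertips passing just over the carton's top at (560,180), not beside it. So the real fingertips sit about 25 mm higher relative to the reported TCP than stated. I'll open, go 25 mm lower and watch the force.

```bash
python3 -m creep '[[0.42,0,-0.008,0.01,0,0,0],[0.42,0,-0.008,0.01,0,0,0],[0.42,0,-0.008,0.01,0,0,0],[0.42,0,-0.008,0.01,0,0,0],[0.42,0,-0.008,-0.01,0,0,0],[0.42,0,-0.008,-0.04,0,0,0],[0.42,0,-0.008,-0.0625,0,0,0],[0.8,0,-0.008,-0.0625,0,0,0],[0.8,0,-0.008,-0.0625,0,0,0],[0.8,0,-0.008,-0.0625,0,0,0]]' 20
python3 -m creep '[[0.8,0,0,0,0,0,0],[0.8,0,0,0,0,0,0],[0.8,0,0,0,0,0,0],[0.8,0,0,0,0,0,0],[0.8,0,0,0.0,0,0,0],[0.8,0,0,0,0,0,0],[0.8,0,0,0,0,0,0],[0.8,0,0,0,0,0,0],[0.8,0,0,0,0,0,0],[0.8,0,0,0,0,0,0]]' 20
python3 - <<'E'
from h import *; import pickle
s=shot("side"); q=proj(s,[.478,-.05,.05]).astype(int)
cv2.imwrite("pics/s7.png",cv2.resize(s["img"][q[1]-60:q[1]+50,q[0]-70:q[0]+70],(760,597),interpolation=cv2.INTER_CUBIC)); print(ctrl.get_obs()["position"])
E
```

```text
clock: 8.6
position: [0.4804, -0.0524, 0.0304]
eef_rot: [0.017, 1.0, -0.0, -0.0]
contact_force: [0.5, -1.8, -0.4]
grip_width: 0.0304
grip_force: 0.2
clock: 9.6
position: [0.4804, -0.0524, 0.0304]
eef_rot: [0.017, 1.0, -0.0, -0.0]
contact_force: [-0.6, -0.9, -0.9]
grip_width: 0.0299
grip_force: 20.0
[ 0.48033616 -0.05239302  0.03039441]
```

```bash
python3 -m creep '[[0.8,0,0,0.005,0,0,0],[0.8,0,0,0.01,0,0,0],[0.8,0,0,0.01,0,0,-0.12],[0.8,0.005,0.02,0.01,0,0,-0.247],[0.8,0.01,0.04,0.01,0,0,-0.247],[0.8,0.012,0.06,0.01,0,0,-0.247],[0.8,0.014,0.075,0.01,0,0,-0.247],[0.8,0.014,0.081,0.01,0,0,-0.247],[0.8,0.014,0.081,0.01,0,0,-0.247],[0.8,0.014,0.081,0.01,0,0,-0.247]]' 20
python3 -m creep '[[0.8,0,0,-0.005,0,0,0],[0.8,0,0,-0.01,0,0,0],[0.8,0,0,-0.01,0,0,0],[0.57,0,0,-0.01,0,0,0],[0.57,0,0,-0.01,0,0,0],[0.57,0,0,-0.01,0,0,0],[0.57,0,0,0.05,0,0,0],[0.57,0,0,0.15,0,0,0],[0.3,-0.05,-0.08,0.25,0,0,0],[0,-0.1,-0.18,0.3,0,0,0]]' 20
```

```text
clock: 10.65
position: [0.4859, -0.0199, 0.0344]
eef_rot: [0.082, 0.997, 0.0, -0.0]
contact_force: [-0.1, -0.0, -1.3]
grip_width: 0.0298
grip_force: 20.0
clock: 11.65
position: [0.4487, -0.0892, 0.1553]
eef_rot: [0.08, 0.997, -0.0, 0.002]
contact_force: [1.3, -1.7, -0.1]
grip_width: 0.0503
grip_force: 0.0
```

```bash
python3 -m creep '[[0,0,0.05,0.05,0,0,-0.2],[0,0,0.15,0.1,0,0,-0.45],[0,0.01,0.25,0.1,0,0,-0.7],[0,0.02,0.35,0.1,0,0,-0.9],[0,0.04,0.46,0.1,0,0,-1],[0,0.05,0.56,0.1,0,0,-1],[0,0.06,0.64,0.1,0,0,-1],[0,0.06,0.68,0.1,0,0,-1],[0,0.06,0.68,0.1,0,0,-1],[0,0.06,0.68,0.1,0,0,-1]]' 20
python3 - <<'E'
from h import *; import pickle
c=shot("wrist"); pickle.dump(c,open("w8.pkl","wb")); I=c["img"]; H=cv2.cvtColor(I,cv2.COLOR_BGR2HSV)
o=ctrl.get_obs(); print(o["position"],o["joints"].round(2), np.degrees(np.arctan2(*Rot.from_quat(o["eef_rot"]).as_matrix()[1::-1,1])))
cv2.imwrite("pics/w8.png",cv2.resize(I,(800,600),interpolation=cv2.INTER_CUBIC))
print(proj(c,[.484,.204,.058]), proj(c,[.484,.204,0]))
E
```

```text
clock: 12.65
position: [0.471, 0.1827, 0.1926]
eef_rot: [0.337, 0.942, -0.0, -0.0]
contact_force: [0.9, -0.3, -0.9]
grip_width: 0.0878
grip_force: 0.0
[0.47110693 0.18219821 0.19265641] [ 0.23  0.25  1.74 -0.    1.16 -0.65] 50.59654723298004
[301.78115782 190.80184567] [297.86710435 180.41284213]
```

View pics/w8.png

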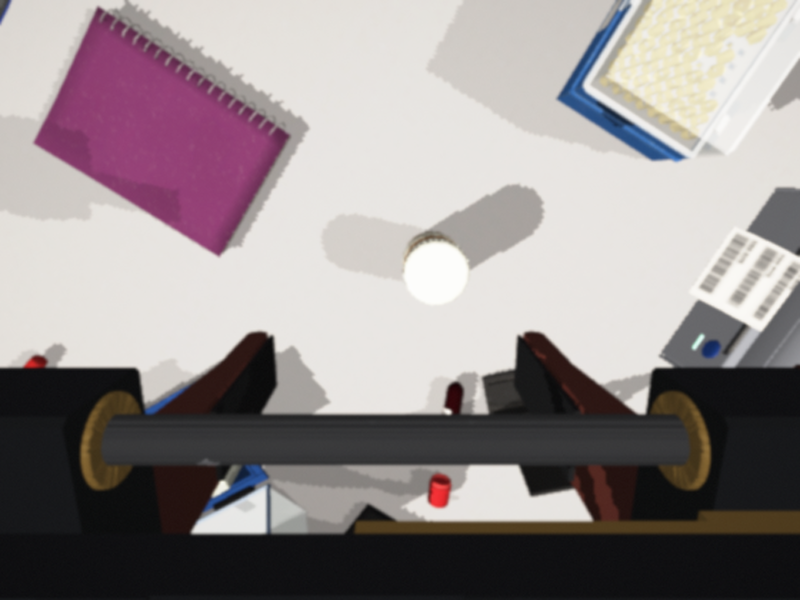

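The jar cap is centred at (436,271), clear of the fingers.

```bash
python3 - <<'E'
from h import *; import pickle
c=pickle.load(open("w8.pkl","rb")); I=c["img"]
m=(I.min(2)>243); m[:150]=0; m[225:]=0; m[:,:270]=0; m[:,345:]=0
b=blobs(m)[0]; (u,v),r=cv2.minEnclosingCircle(b); print(u,v,r,onz(c,u,v,.058),onz(c,305,190,.058))
E
```

```text
304.74176025390625 191.4093475341797 21.529996871948242 [0.48621638 0.20578308 0.058     ] [0.48531298 0.20680232 0.058     ]
```

```bash
python3 -m creep '[[0.1,0.02,0.03,-0.03,0,0,-0.27],[0.2,0.0375,0.059,-0.08,0,0,-0.54],[0.3,0.0375,0.059,-0.16,0,0,-0.8],[0.3,0.0375,0.059,-0.24,0,0,-1],[0.3,0.0375,0.059,-0.32,0,0,-1],[0.3,0.0375,0.059,-0.38,0,0,-1],[0.3,0.0375,0.059,-0.4125,0,0,-1],[0.6,0.0375,0.059,-0.4125,0,0,-1],[0.6,0.0375,0.059,-0.4125,0,0,-1],[0.6,0.0375,0.059,-0.4125,0,0,-1]]' 20
python3 -m creep '[[0.6,0,0,0,0,0,0],[0.6,0,0,0,0,0,0],[0.6,0,0,0,0,0,0],[0.6,0,0,0.05,0,0,0],[0.6,0,-0.05,0.12,0,0,-0.2],[0.6,0,-0.12,0.19,0,0,-0.4],[0.6,0,-0.2,0.25,0,0,-0.6],[0.6,-0.03,-0.28,0.3,0,0,-0.8],[0.6,-0.05,-0.36,0.3,0,0,-1],[0.6,-0.06,-0.4,0.3,0,0,-1]]' 20
python3 - <<'E'
from h import *
o=ctrl.get_obs(); print(o["position"],np.degrees(np.arctan2(*Rot.from_quat(o["eef_rot"]).as_matrix()[1::-1,1])))
E
```

```text
clock: 13.7
position: [0.4875, 0.2065, 0.0291]
eef_rot: [0.569, 0.822, 0.001, 0.001]
contact_force: [-0.1, 0.9, -1.8]
grip_width: 0.0431
grip_force: 20.0
clock: 14.7
position: [0.4619, 0.0446, 0.1487]
eef_rot: [0.764, 0.645, 0.0, 0.001]
contact_force: [0.0, -0.0, -0.7]
grip_width: 0.0434
grip_force: 20.0
[0.46187573 0.04461855 0.14873287] -9.629287909269344
```

```bash
python3 -m creep '[[0.6,0,-0.09,0,0,0,0],[0.6,-0.004,-0.19,0,0,0,0],[0.6,-0.009,-0.28,0,0,0,0],[0.6,-0.009,-0.34,-0.02,0,0,0],[0.6,-0.009,-0.361,-0.08,0,0,0],[0.6,-0.009,-0.361,-0.15,0,0,0],[0.6,-0.009,-0.361,-0.2,0,0,0],[0.6,-0.009,-0.361,-0.22,0,0,0],[0.6,-0.009,-0.361,-0.22,0,0,0],[0.6,-0.009,-0.361,-0.22,0,0,0]]' 20
python3 - <<'E'
from h import *; import pickle
s=shot("side"); c=shot("scene"); pickle.dump((s,c),open("sc9.pkl","wb")); q=proj(s,[.478,-.08,.05]).astype(int); r=proj(c,[.478,-.08,.05]).astype(int)
x=np.hstack([cv2.resize(z["img"][a[1]-50:a[1]+40,a[0]-60:a[0]+60],(400,300),interpolation=cv2.INTER_CUBIC) for z,a in((s,q),(c,r))])
cv2.imwrite("pics/x9.png",x); o=ctrl.get_obs(); print(o["position"])
E
```

```text
clock: 15.7
position: [0.4593, -0.0979, 0.0604]
eef_rot: [0.763, 0.647, 0.0, 0.0]
contact_force: [-0.4, 0.0, -0.4]
grip_width: 0.0435
grip_force: 20.0
[ 0.45975414 -0.09808602  0.06081756]
```

View pics/x9.png

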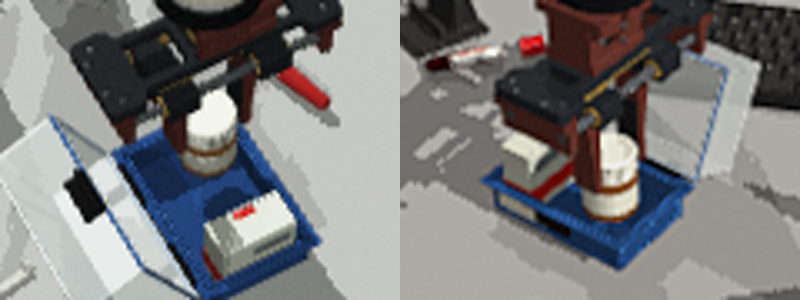

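The carton stands square at the left end, and the jar hangs clear over the front right corner. I'll lower and release it.

```bash
python3 -m creep '[[0.6,-0.002,-0.003,-0.03,0,0,0],[0.6,-0.002,-0.003,-0.06,0,0,0],[0.6,-0.002,-0.003,-0.071,0,0,0],[0.6,-0.002,-0.003,-0.071,0,0,0],[0.38,-0.002,-0.003,-0.071,0,0,0],[0.38,-0.002,-0.003,-0.071,0,0,0],[0.38,-0.002,-0.003,-0.071,0,0,0],[0.38,-0.002,-0.003,0,0,0,0],[0.38,-0.002,-0.003,0.1,0,0,0],[0.1,-0.002,-0.003,0.2,0,0,0]]' 20
python3 -m creep '[[0,0,-0.02,0.06,0,0,-0.2],[0,-0.02,-0.1,0.1,0,0,-0.4],[0,-0.04,-0.18,0.1,0,0,-0.6],[0,-0.06,-0.26,0.1,0,0,-0.8],[0,-0.08,-0.34,0.1,0,0,-1],[0,-0.08,-0.42,0.1,0,0,-1],[0,-0.08,-0.48,0.1,0,0,-1],[0,-0.08,-0.48,0.1,0,0,-1],[0,-0.08,-0.48,0.1,0,0,-1],[0,-0.08,-0.48,0.1,0,0,-1]]' 20
python3 - <<'E'
from h import *; import pickle
c=shot("wrist"); pickle.dump(c,open("w10.pkl","wb")); I=c["img"]
o=ctrl.get_obs(); print(o["position"],np.degrees(np.arctan2(*Rot.from_quat(o["eef_rot"]).as_matrix()[1::-1,1])),o["joints"].round(2))
cv2.imwrite("pics/w10.png",cv2.resize(I,(800,600),interpolation=cv2.INTER_CUBIC))
E
```

```text
clock: 16.8
position: [0.4574, -0.0989, 0.1409]
eef_rot: [0.763, 0.647, -0.0, -0.001]
contact_force: [1.0, -0.5, 0.4]
grip_width: 0.0595
grip_force: 0.0
clock: 17.8
position: [0.4257, -0.2898, 0.1797]
eef_rot: [0.904, 0.427, -0.0, -0.001]
contact_force: [-1.0, 0.4, -0.5]
grip_width: 0.0877
grip_force: 0.0
[ 0.42575262 -0.2897319   0.17972181] -39.35663754494675 [-0.73  0.28  1.74  0.    1.13 -0.05]
```

View pics/w10.png

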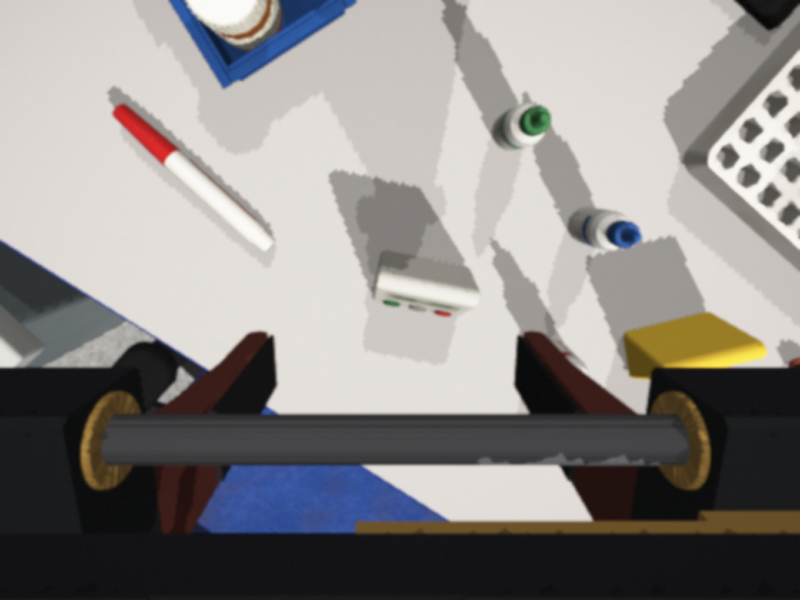

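The timer's top strip runs from (380,278) to (478,298). Its buttons face the bottom of the image, and the blue cap is at (624,234).

```bash
python3 - <<'E'
from h import *; import pickle
c=pickle.load(open("w10.pkl","rb")); I=c["img"]; H=cv2.cvtColor(I,cv2.COLOR_BGR2HSV)
r=np.zeros(I.shape[:2],bool); r[178:216,255:340]=1
for t in(225,235):
    b=blobs(r&(I.min(2)>t),20)[0]; print(t,rect(c,b,.059),cv2.boundingRect(b))
for q in((379,280),(477,297),(391,302),(443,313)): print(q,onz(c,q[0]*.7,q[1]*.7,.059).round(4))
m=(H[...,0]>100)&(H[...,0]<125)&(H[...,1]>120); m[:140]=0;m[190:]=0;m[:,:415]=0;m[:,455:]=0
b=blobs(m,20)[0]; print("blue cap",rect(c,b,.07),cv2.boundingRect(b),onz(c,624*.7,234*.7,.078),onz(c,600*.7,228*.7,.05),onz(c,578*.7,222*.7,.005))
E
```

```text
225 [ 439.9 -306.7    6.4   63.7   39. ] (265, 195, 71, 19)Traceback (most recent call last):
  File "<stdin>", line 5, in <module>
IndexError: list index out of range
```

```bash
python3 -m creep '[[0,0.015,-0.02,-0.02,0,0,-0.2],[0,0.0305,-0.0465,-0.08,0,0,-0.387],[0,0.0305,-0.0465,-0.16,0,0,-0.387],[0,0.0305,-0.0465,-0.24,0,0,-0.387],[0,0.0305,-0.0465,-0.31,0,0,-0.387],[0,0.0305,-0.0465,-0.36,0,0,-0.387],[0,0.0305,-0.0465,-0.377,0,0,-0.387],[0,0.0305,-0.0465,-0.377,0,0,-0.387],[0.4,0.0305,-0.0465,-0.377,0,0,-0.387],[0.4,0.0305,-0.0465,-0.377,0,0,-0.387]]' 25
python3 -m creep '[[0.4,0,0,0,0,0,0],[0.4,0,0,0,0,0,0],[0.4,0,0,0,0,0,0],[0.4,0,0,0.03,0,0,0],[0.4,0,0,0.1,0,0,0],[0.4,0,0,0.18,0,0,0.2],[0.4,0,0.02,0.25,0,0,0.4],[0.4,0,0.1,0.25,0,0,0.6],[0.4,0,0.18,0.25,0,0,0.8],[0.4,0,0.25,0.25,0,0,1]]' 25
python3 - <<'E'
from h import *
o=ctrl.get_obs(); print(o["position"],np.degrees(np.arctan2(*Rot.from_quat(o["eef_rot"]).as_matrix()[1::-1,1])))
E
```

```text
clock: 18.85
position: [0.4391, -0.3102, 0.0303]
eef_rot: [0.943, 0.334, 0.001, 0.001]
contact_force: [-0.5, -0.9, 0.8]
grip_width: 0.075
grip_force: 0.0
clock: 19.85
position: [0.438, -0.2086, 0.1301]
eef_rot: [0.823, 0.568, 0.0, 0.0]
contact_force: [0.1, 0.4, -0.4]
grip_width: 0.0677
grip_force: 25.0
[ 0.43804253 -0.20863496  0.13013799] -20.805235543324116
```

```bash
python3 -m creep '[[0.4,0.02,0.08,0,0,0,0.15],[0.4,0.05,0.17,0,0,0,0.387],[0.4,0.08,0.26,0,0,0,0.387],[0.4,0.1,0.34,0,0,0,0.387],[0.4,0.1075,0.385,0,0,0,0.387],[0.4,0.1075,0.3975,-0.04,0,0,0.387],[0.4,0.1075,0.3975,-0.09,0,0,0.387],[0.4,0.1075,0.3975,-0.14,0,0,0.387],[0.4,0.1075,0.3975,-0.14,0,0,0.387],[0.4,0.1075,0.3975,-0.14,0,0,0.387]]' 25
python3 - <<'E'
from h import *; import pickle
w=shot("wrist"); s=shot("side"); c=shot("scene"); pickle.dump((s,c,w),open("sc11.pkl","wb"))
o=ctrl.get_obs(); print(o["position"],np.degrees(np.arctan2(*Rot.from_quat(o["eef_rot"]).as_matrix()[1::-1,1])))
# jar cap / carton in wrist
I=w["img"]; g=(I.min(2)>200)
for b in blobs(g,80)[:8]: print(cv2.boundingRect(b),rect(w,b,.061))
E
```

```text
clock: 20.85
position: [0.4811, -0.0508, 0.0735]
eef_rot: [0.763, 0.647, -0.0, -0.0]
contact_force: [-0.6, -1.1, -0.8]
grip_width: 0.0677
grip_force: 25.0
[ 0.48213488 -0.05105825  0.07418452] -9.42358905525099
(0, 0, 219, 285) [397.6  15.9 163.5 114.9  71.3]
(353, 146, 69, 134) [545.  -46.4  78.6  34.8  80.5]
(172, 326, 202, 46) [ 467.5 -119.6   32.9  128.6   83.5]
(509, 153, 51, 120) [633.6 -60.8  70.3  29.6  80.5]
(425, 186, 77, 70) [590.5 -57.4  41.2  41.2  80.5]
(219, 161, 96, 47) [481.9 -17.4  26.   52.7  80.5]
(207, 254, 141, 21) [480.  -65.6  12.8  83.3  80.5]
(340, 0, 42, 95) [536.1  46.6  46.3  16.1  61.4]
```

```bash
python3 - <<'E'
from h import *; import pickle
s,c,w=pickle.load(open("sc11.pkl","rb")); I=w["img"]; H=cv2.cvtColor(I,cv2.COLOR_BGR2HSV)
ex=np.array([.987,-.162]);ey=np.array([.162,.987]);C0=np.array([.4783,-.0655])
def cc(P): d=P[:2]-C0; return (d@ex*1000).round(1),(d@ey*1000).round(1)
for v in (170,185,200):   # column / row scan through carton
    print(v,[(u,int(I[v,u].min()),int(I[v,u].max())) for u in range(200,335,4)][::3])
for u in (245,265,290):
    print(u,[(v,I[v,u].tolist(),cc(onz(w,u,v,.061))[1]) for v in range(140,290,6)])
for t in(180,200):
  for b in blobs(I.min(2)>t,80):
    x,y,ww,hh=cv2.boundingRect(b)
    if 245<y<262 and 190<x<230:
      m=cv2.moments(b); print(t,(x,y,ww,hh),rect(w,b,.103),cc(onz(w,m["m10"]/m["m00"],m["m01"]/m["m00"],.103)))
print("tcp",cc(np.array([.4821,-.0511])))
E
```

```text
170 [(200, 91, 196), (212, 51, 175), (224, 210, 226), (236, 214, 227), (248, 214, 228), (260, 214, 228), (272, 213, 227), (284, 213, 227), (296, 210, 226), (308, 202, 218), (320, 180, 196), (332, 19, 56)]
185 [(200, 143, 193), (212, 49, 170), (224, 213, 228), (236, 212, 227), (248, 211, 226), (260, 210, 226), (272, 210, 226), (284, 209, 226), (296, 195, 211), (308, 179, 194), (320, 178, 193), (332, 18, 56)]
200 [(200, 202, 211), (212, 43, 150), (224, 210, 225), (236, 210, 225), (248, 209, 224), (260, 38, 216), (272, 39, 217), (284, 99, 215), (296, 177, 192), (308, 178, 194), (320, 177, 192), (332, 20, 60)]
245 [(140, [138, 80, 48], np.float64(72.4)), (146, [132, 74, 38], np.float64(69.2)), (152, [131, 73, 41], np.float64(65.9)), (158, [124, 130, 128], np.float64(62.7)), (164, [212, 227, 227], np.float64(59.4)), (170, [213, 227, 227], np.float64(56.1)), (176, [212, 227, 227], np.float64(52.8)), (182, [211, 227, 227], np.float64(49.4)), (188, [209, 223, 224], np.float64(46.0)), (194, [208, 222, 223], np.float64(42.6)), (200, [209, 223, 224], np.float64(39.2)), (206, [209, 224, 225], np
[... 2173 characters left out ...]
 np.float64(28.5)), (224, [116, 121, 125], np.float64(24.9)), (230, [115, 122, 125], np.float64(21.3)), (236, [115, 122, 125], np.float64(17.7)), (242, [126, 134, 137], np.float64(14.0)), (248, [116, 123, 126], np.float64(10.3)), (254, [160, 168, 172], np.float64(6.5)), (260, [215, 225, 228], np.float64(2.7)), (266, [237, 242, 244], np.float64(-1.1)), (272, [238, 243, 245], np.float64(-4.9)), (278, [111, 60, 32], np.float64(-8.8)), (284, [112, 62, 34], np.float64(-12.8))]
180 (206, 252, 143, 24) [483.  -46.9  11.3  64.8  80.5] (np.float64(0.2), np.float64(18.9))
200 (207, 254, 141, 21) [483.  -47.2   9.8  64.   80.5] (np.float64(0.4), np.float64(18.3))
tcp (np.float64(1.4), np.float64(14.8))
```

```bash
python3 -m creep '[[0.4,0,0,-0.03,0,0,0],[0.4,0,0,-0.055,0,0,0],[0.4,0,0,-0.075,0,0,0],[0.4,0,0,-0.09,0,0,0],[0.4,0,0,-0.098,0,0,0],[0.4,0,0,-0.102,0,0,0],[0.4,0,0,-0.102,0,0,0],[0.4,0,0,-0.102,0,0,0],[0.4,0,0,-0.102,0,0,0],[0.4,0,0,-0.102,0,0,0]]' 25
```

```text
clock: 22.0
position: [0.4804, -0.0505, 0.0328]
eef_rot: [0.763, 0.647, -0.0, -0.001]
contact_force: [-3.7, 0.8, 12.5]
grip_width: 0.0676
grip_force: 25.0
```

```bash
python3 -m creep '[[0.17,0,0,0.001,0,0,0],[0.17,0,0,0.001,0,0,0],[0.17,0,0,0.001,0,0,0],[0.17,0,0,0.06,0,0,0],[0.17,0,0,0.16,0,0,0],[0.17,0,0,0.26,0,0,0.2],[0.2,0,-0.08,0.34,0,0,0.45],[0.2,0,-0.18,0.36,0,0,0.7],[0.2,0,-0.28,0.36,0,0,0.95],[0.2,0,-0.36,0.36,0,0,1]]' 25
python3 -m creep '[[0.2,0.02,-0.08,0.02,0,0,0.25],[0.2,0.05,-0.17,0.02,0,0,0.5],[0.2,0.1,-0.25,0.02,0,0,0.75],[0.2,0.15,-0.33,0.02,0,0,1],[0.2,0.2,-0.37,0.02,0,0,1],[0.2,0.25,-0.37,0.02,0,0,1],[0.2,0.25,-0.37,0.02,0,0,1],[0.2,0.25,-0.37,0.02,0,0,1],[0.2,0.25,-0.37,0.02,0,0,1],[0.2,0.25,-0.37,0.02,0,0,1]]' 25
python3 - <<'E'
from h import *; import pickle
c=shot("wrist"); pickle.dump(c,open("w12.pkl","wb")); I=c["img"]; H=cv2.cvtColor(I,cv2.COLOR_BGR2HSV)
o=ctrl.get_obs(); print(o["position"],np.degrees(np.arctan2(*Rot.from_quat(o["eef_rot"]).as_matrix()[1::-1,1])),o["joints"].round(2), c["origin"])
m=(H[...,0]>100)&(H[...,0]<125)&(H[...,1]>120)
for b in blobs(m,30)[:5]: print(cv2.boundingRect(b),rect(c,b,.075))
print(proj(c,[.55,-.351,.08]),proj(c,[.55,-.351,0]))
E
```

```text
clock: 23.0
position: [0.4816, -0.1969, 0.1769]
eef_rot: [0.568, 0.823, -0.0, 0.001]
contact_force: [-0.4, 0.4, -0.9]
grip_width: 0.0699
grip_force: 0.0
clock: 24.0
position: [0.5803, -0.3422, 0.1842]
eef_rot: [0.337, 0.941, -0.0, -0.0]
contact_force: [0.8, 0.3, 0.9]
grip_width: 0.0704
grip_force: 0.0
[ 0.5805059  -0.34234081  0.18440163] 50.58858765080273 [-0.64  0.49  1.37 -0.    1.28 -1.52] [ 0.53085027 -0.3004379   0.35321934]
(0, 0, 37, 77) [ 344.7 -416.9   22.6   65.6   14.9]
(240, 174, 16, 17) [ 552.7 -350.1   12.8   13.9   49.6]
[244.07420538 181.30254697] [251.10811812 168.6354553 ]
```

```bash
python3 - <<'E'
from h import *; import pickle
c=pickle.load(open("w12.pkl","rb")); I=c["img"]
for v in range(148,200): print(v," ".join("%3d"%I[v,u].min() for u in range(226,280)))
E
```

```text
148 234 234 233 233 234 234 234 234 234 234 233 234 233 234 234 234 234 234 234 234 233 233 233 234 234 234 234 234 234 233 234 234 234 234 234 233 234 234 233 233 233 233 232 230 225 213 195 178 171 168 166 166 166 167
149 234 233 234 234 233 234 234 234 233 234 234 234 234 234 233 234 234 234 234 234 233 233 233 233 234 233 234 234 234 234 234 234 234 234 234 234 233 233 231 229 230 232 228 217 201 187 176 169 167 166 166 167 166 167
150 234 233 234 234 234 233 234 234 234 234 234 234 233 234 234 234 234 234 234 233 234 233 233 234 234 234 234 234 234 234 234 234 233 234 234 233 232 229 220 212 217 220 212 194 178 171 168 167 166 167 166 167 167 167
151 233 233 234 234 234 234 234 233 234 234 234 233 234 234 234 234 234 234 233 233 233 233 233 234 234 234 234 234 234 234 234 234 234 234 233 231 226 215 196 186 188 191 186 176 169 167 167 166 165 167 166 167 167 168
152 232 233 234 233 234 234 233 234 234 234 234 234 234 234 234 233 234 234 234 233 233 233 233 234 234 234 234 234 234 233 234 234 233 233 232 227 212 193 178 171 171 171 170 168 167 167 167 166 166 166 167 167 168 168

[... 9639 characters left out ...]
 234 234 234 234 234 234 234 233 234 233
197 168 168 166 168 167 168 168 168 168 172 184 208 228 234 235 235 234 235 234 235 234 234 233 234 233 234 234 234 234 234 234 234 234 234 235 234 235 234 234 234 235 235 234 234 234 234 234 234 234 234 234 234 233 233
198 168 168 167 168 168 168 167 168 168 170 183 209 228 234 235 235 235 234 235 234 234 234 233 234 233 233 233 234 234 234 234 234 235 235 234 234 234 235 234 234 234 234 234 234 234 233 233 233 234 234 234 234 233 233
199 169 168 167 167 167 168 168 168 168 173 192 219 231 234 234 234 234 234 234 235 234 234 233 234 234 234 234 233 233 234 234 235 235 234 234 234 234 234 235 234 234 234 234 234 233 233 234 234 234 233 234 234 234 233
```

```bash
python3 -m creep '[[0.35,-0.035,-0.011,0,0,0,0],[0.4,-0.069,-0.022,-0.05,0,0,0],[0.4,-0.069,-0.022,-0.14,0,0,0],[0.4,-0.069,-0.022,-0.22,0,0,0],[0.4,-0.069,-0.022,-0.3,0,0,0],[0.4,-0.069,-0.022,-0.36,0,0,0],[0.4,-0.069,-0.022,-0.385,0,0,0],[0.4,-0.069,-0.022,-0.39,0,0,0],[0.85,-0.069,-0.022,-0.39,0,0,0],[0.85,-0.069,-0.022,-0.39,0,0,0]]' 20
python3 -m creep '[[0.85,0,0,0,0,0,0],[0.85,0,0,0,0,0,0],[0.85,0,0,0,0,0,0],[0.85,0,0,0,0,0,0],[0.85,0,0,0,0,0,0],[0.85,0,0,0,0,0,0],[0.85,0,0,0,0,0,0],[0.85,0,0,0.005,0,0,0],[0.85,0,0,0.01,0,0,0],[0.85,0,0,0.01,0,0,0]]' 20
```

```text
clock: 25.05
position: [0.5544, -0.3524, 0.0298]
eef_rot: [0.337, 0.941, -0.0, 0.001]
contact_force: [0.0, -0.4, -0.7]
grip_width: 0.0405
grip_force: 0.0
clock: 26.05
position: [0.5536, -0.3515, 0.0323]
eef_rot: [0.337, 0.941, -0.0, -0.0]
contact_force: [-0.4, 0.1, -0.4]
grip_width: 0.0229
grip_force: 20.0
```

```bash
python3 -m creep '[[0.85,0,0,0.08,0,0,0],[0.85,0,0,0.18,0,0,0],[0.85,0,0,0.27,0,0,0],[0.85,-0.02,0.06,0.325,0,0,0.2],[0.85,-0.05,0.16,0.325,0,0,0.45],[0.85,-0.08,0.27,0.325,0,0,0.7],[0.85,-0.11,0.38,0.325,0,0,0.9],[0.85,-0.13,0.49,0.325,0,0,1],[0.85,-0.144,0.58,0.325,0,0,1],[0.85,-0.144,0.614,0.325,0,0,1]]' 20
python3 -m creep '[[0.85,0,0,0,0,0,0.003],[0.85,0,0,-0.04,0,0,0.003],[0.85,0,0,-0.1,0,0,0.003],[0.85,0,0,-0.16,0,0,0.003],[0.85,0,0,-0.2,0,0,0.003],[0.85,0,0,-0.2,0,0,0.003],[0.85,0,0,-0.2,0,0,0.003],[0.85,0,0,-0.2,0,0,0.003],[0.85,0,0,-0.2,0,0,0.003],[0.85,0,0,-0.2,0,0,0.003]]' 20
python3 - <<'E'
from h import *; import pickle
w=shot("wrist"); pickle.dump(w,open("w13.pkl","wb")); I=w["img"]; H=cv2.cvtColor(I,cv2.COLOR_BGR2HSV)
o=ctrl.get_obs(); P=o["position"]; print(P,np.degrees(np.arctan2(*Rot.from_quat(o["eef_rot"]).as_matrix()[1::-1,1])))
ex=np.array([.987,-.162]);ey=np.array([.162,.987]);C0=np.array([.4783,-.0655])
cc=lambda p:(np.array([(p[:2]-C0)@ex,(p[:2]-C0)@ey])*1000).round(1)
print("tcp",cc(P))
for name,m,z in(("white",I.min(2)>190,.061),("blue",(H[...,0]>100)&(H[...,0]<125)&(H[...,1]>120),.031)):
  for b in blobs(m,60)[:9]:
    r=rect(w,b,z); print(name,cv2.boundingRect(b),r,cc(r[:2]/1000))
print("expected px jar",proj(w,[.4585,-.099,.061]),"carton",proj(w,[.486,-.02,.061]),"timer top",proj(w,[.481,-.047,.062]))
E
```

```text
clock: 27.05
position: [0.4941, -0.1027, 0.162]
eef_rot: [0.081, 0.997, 0.001, -0.001]
contact_force: [0.0, -0.0, -0.2]
grip_width: 0.023
grip_force: 20.0
clock: 28.05
position: [0.4967, -0.1062, 0.083]
eef_rot: [0.081, 0.997, -0.0, 0.001]
contact_force: [0.4, 0.9, -0.7]
grip_width: 0.0233
grip_force: 20.0
[ 0.4965101  -0.10613724  0.08287627] 80.68437552690993
tcp [ 24.6 -37.2]
white (0, 0, 560, 289) [ 452.3 -102.1  335.6  163.2   80.6] [-19.7 -40.3]
white (242, 131, 72, 75) [458.7 -98.7  41.3  43.   79.2] [-14.  -35.9]
white (390, 138, 59, 91) [480.9 -20.1  32.1  53.5  80.6] [-4.8 45.2]
white (239, 326, 76, 38) [ 574.4 -118.5   50.7   28.4   80.6] [103.4 -36.7]
white (311, 136, 69, 89) [472.7 -61.6  37.8  52.7  77.5] [-6.2  2.9]
white (16, 326, 78, 47) [ 553.9 -264.6   47.1   35.6   80.6] [ 106.9 -184.3]
white (477, 341, 53, 32) [608.4  30.1  37.8  24.3  80.6] [112.9 115.4]
white (491, 251, 66, 25) [539.   41.3  40.1  15.   71.1] [ 42.6 115.2]
white (253, 270, 11, 20) [ 525.7 -122.4    6.4   13.1   80.6] [ 56.  -48.5]
blue (223, 110, 221, 142) [478.7 -65.8 142.2  96.8  80.5] [ 0.4 -0.2]
blue (260, 253, 34, 37) [ 536.  -112.2   24.1   28.3   80.6] [ 64.5 -36.7]
expected px jar [277.13608485 168.8035541 ] carton [416.84592863 192.86974066] timer top [370.84420507 192.34180487]
```

```bash
python3 - <<'E'
from h import *; import pickle
w=pickle.load(open("w13.pkl","rb"))
ex=np.array([.987,-.162]);ey=np.array([.162,.987]);C0=np.array([.4783,-.0655])
cc=lambda p:(np.array([(p[:2]-C0)@ex,(p[:2]-C0)@ey])*1000).round(1)
for z in(.108,.12,.134): print(z,[cc(onz(w,277,v,z)) for v in(254,271,289)])
E
```

```text
0.108 [array([ 19.3, -36.5]), array([ 27.9, -36.5]), array([ 37.3, -36.5])]
0.12 [array([ 14.4, -36.5]), array([ 22.2, -36.5]), array([ 30.8, -36.5])]
0.134 [array([  8.6, -36.5]), array([ 15.6, -36.5]), array([ 23.3, -36.5])]
```

```bash
python3 -m creep '[[0.85,0,0,-0.04,0,0,0],[0.85,0,0,-0.08,0,0,0],[0.85,0,0,-0.11,0,0,0],[0.85,0,0,-0.125,0,0,0],[0.85,0,0,-0.128,0,0,0],[0.85,0,0,-0.128,0,0,0],[0.85,0,0,-0.128,0,0,0],[0.58,0,0,-0.128,0,0,0],[0.58,0,0,-0.128,0,0,0],[0.58,0,0,-0.128,0,0,0]]' 20
python3 -m creep '[[0.58,0,0,0.02,0,0,0],[0.58,0,0,0.12,0,0,0],[0.58,0,0,0.22,0,0,0],[0.6,-0.05,0,0.32,0,0,0],[0.8,-0.1,0.04,0.4,0,0,0],[1,-0.12,0.08,0.45,0,0,0],[1,-0.12,0.1,0.45,0,0,0],[1,-0.12,0.1,0.45,0,0,0],[1,-0.12,0.1,0.45,0,0,0],[1,-0.12,0.1,0.45,0,0,0]]' 20
python3 - <<'E'
from h import *; import pickle
w=shot("wrist"); s=shot("side"); pickle.dump((w,s),open("w14.pkl","wb")); I=w["img"]; H=cv2.cvtColor(I,cv2.COLOR_BGR2HSV)
P=ctrl.get_obs()["position"]; print(P)
ex=np.array([.987,-.162]);ey=np.array([.162,.987]);C0=np.array([.4783,-.0655])
cc=lambda p:(np.array([(p[:2]-C0)@ex,(p[:2]-C0)@ey])*1000).round(1)
print("tcp",cc(P))
for name,m,zs in(("white",I.min(2)>190,(.061,)),("blue",(H[...,0]>100)&(H[...,0]<125)&(H[...,1]>120),(.031,.075))):
  for b in blobs(m,60)[:9]:
   for z in zs:
    r=rect(w,b,z); print(name,z,cv2.boundingRect(b),r,cc(r[:2]/1000))
# dark tab of lid
for b in blobs(I.max(2)<50,40): print("dark",cv2.boundingRect(b),cv2.contourArea(b))
E
```

```text
clock: 29.1
position: [0.4962, -0.1059, 0.031]
eef_rot: [0.081, 0.997, -0.0, 0.0]
contact_force: [-0.7, -0.3, -0.5]
grip_width: 0.0368
grip_force: 0.0
clock: 30.1
position: [0.4478, -0.0662, 0.2098]
eef_rot: [0.081, 0.997, 0.0, -0.001]
contact_force: [0.7, -0.6, 0.1]
grip_width: 0.0005
grip_force: 0.0
[ 0.44783347 -0.06621473  0.20995691]
tcp [-30.   -5.6]
white 0.061 (0, 0, 560, 289) [417.  -57.5 575.2 271.7  80.6] [-61.8  -2. ]
white 0.061 (407, 326, 125, 47) [659.6 116.6 139.5  59.   80.6] [149.4 209.1]
white 0.061 (19, 326, 129, 39) [ 583.8 -305.   139.5   48.1   81.1] [ 142.9 -219.3]
white 0.061 (312, 190, 32, 57) [483.7 -19.8  30.5  58.3  80.6] [-2.1 46. ]
white 0.061 (224, 186, 43, 58) [466.1 -99.1  41.4  58.1  89.4] [ -6.6 -35.1]
white 0.061 (285, 186, 20, 66) [479.  -49.2  18.1  69.1  87.4] [-1.9 16.2]
white 0.061 (450, 269, 18, 21) [572.6 107.    8.1  25.3  50.3] [ 65.1 185.5]
white 0.061 (272, 351, 10, 13) [634.2 -96.3  10.   15.6  80.4] [158.9  -5.1]
blue 0.031 (0, 0, 129, 69) [ 245.2 -250.7   49.8  145.1   14.9] [-200.1 -220.6]
blue 0.075 (0, 0, 129, 69) [ 262.8 -226.    43.5  126.7   14.9] [-186.7 -193.3]
blue 0.031 (215, 169, 134, 86) [478.3 -65.5 141.7  95.9  80.6] [0. 0.]
blue 0.075 (215, 169, 134, 86) [466.5 -64.2 123.8  83.8  80.6] [-11.9  -0.6]
blue 0.031 (262, 199, 10, 33) [478.4 -81.4   9.2  36.7  77.1] [  2.7 -15.7]
blue 0.075 (262, 199, 10, 33) [466.6 -78.1   8.1  32.1  77.1] [ -9.5 -14.3]
dark (0, 324, 560, 96) 27700.5
dark (0, 232, 560, 132) 27378.5
dark (0, 297, 93, 2) 79.0
dark (467, 297, 93, 3) 64.0
dark (465, 258, 15, 11) 50.0
```

All four are seated: the jar at case (-14,-36), the carton at (-2,46), and the timer between them. Next I'll bring the closed fingers behind the lid.

```bash
python3 -m creep '[[1,0.09,-0.02,0,0,0,0],[1,0.19,-0.044,0,0,0,0],[1,0.29,-0.067,0,0,0,0],[1,0.39,-0.09,0,0,0,0],[1,0.48,-0.111,0,0,0,0],[1,0.537,-0.1245,-0.02,0,0,0],[1,0.537,-0.1245,-0.12,0,0,0],[1,0.537,-0.1245,-0.22,0,0,0],[1,0.537,-0.1245,-0.32,0,0,0],[1,0.537,-0.1245,-0.4,0,0,0]]' 20
python3 -m creep '[[1,0,0,0,0,0,0],[1,0,0,0,0,0,0],[1,-0.035,0.006,0,0,0,0],[1,-0.065,0.011,0,0,0,0],[1,-0.078,0.013,0.025,0,0,0],[1,-0.0925,0.015,0.05,0,0,0],[1,-0.11,0.018,0.072,0,0,0],[1,-0.128,0.021,0.0925,0,0,0],[1,-0.15,0.025,0.113,0,0,0],[1,-0.179,0.03,0.1325,0,0,0]]' 20
```

```text
clock: 31.2
position: [0.6615, -0.1158, 0.0474]
eef_rot: [0.081, 0.997, 0.0, -0.002]
contact_force: [-0.1, 0.0, -1.1]
grip_width: 0.0003
grip_force: 0.0
clock: 32.2
position: [0.5926, -0.1042, 0.1058]
eef_rot: [0.081, 0.997, -0.001, 0.002]
contact_force: [3.8, -1.7, 3.5]
grip_width: 0.0008
grip_force: 1.9
```

```bash
python3 -m creep '[[1,-0.028,0.005,0.018,0,0,0],[1,-0.058,0.009,0.0315,0,0,0],[1,-0.093,0.015,0.041,0,0,0],[1,-0.129,0.021,0.0465,0,0,0],[1,-0.166,0.027,0.0455,0,0,0],[1,-0.202,0.0325,0.0395,0,0,0],[1,-0.236,0.038,0.027,0,0,0],[1,-0.269,0.0435,0.0115,0,0,0],[1,-0.289,0.0465,-0.003,0,0,0],[1,-0.308,0.05,-0.0185,0,0,0]]' 20
python3 -m creep '[[1,-0.01,0.002,-0.01,0,0,0],[1,-0.02,0.003,-0.02,0,0,0],[1,-0.025,0.004,-0.028,0,0,0],[1,-0.03,0.005,-0.034,0,0,0],[1,-0.03,0.005,-0.036,0,0,0],[1,-0.03,0.005,-0.036,0,0,0],[1,-0.03,0.005,-0.036,0,0,0],[1,-0.03,0.005,-0.036,0,0,0],[1,-0.03,0.005,-0.036,0,0,0],[1,-0.03,0.005,-0.036,0,0,0]]' 20
```

```text
clock: 33.2
position: [0.4651, -0.0828, 0.0956]
eef_rot: [0.081, 0.997, 0.0, -0.002]
contact_force: [-0.4, 0.7, 2.6]
grip_width: 0.0005
grip_force: 1.1
clock: 34.2
position: [0.4563, -0.0818, 0.0823]
eef_rot: [0.081, 0.997, -0.0, 0.0]
contact_force: [-1.8, -0.5, 2.8]
grip_width: 0.0004
grip_force: 1.1
```

```bash
python3 -m creep '[[1,0,0,-0.002,0,0,0],[1,0,0,-0.004,0,0,0],[1,0,0,-0.006,0,0,0],[1,0,0,-0.0075,0,0,0],[1,0,0,-0.0075,0,0,0],[1,0,0,-0.0075,0,0,0],[1,0,0,-0.0075,0,0,0],[1,0,0,-0.0075,0,0,0],[1,0,0,-0.0075,0,0,0],[1,0,0,-0.0075,0,0,0]]' 20
```

```text
clock: 35.2
position: [0.4564, -0.0819, 0.0818]
eef_rot: [0.081, 0.997, -0.0, 0.001]
contact_force: [-9.8, 3.2, 35.8]
grip_width: 0.0003
grip_force: 17.9
```

```bash
python3 -m creep '[[1,0,0,0.02,0,0,0],[1,0,0,0.1,0,0,0],[1,0,0,0.2,0,0,0],[1,0,0.05,0.3,0,0,0],[1,0,0.15,0.35,0,0,0],[1,0,0.25,0.35,0,0,0],[1,0,0.35,0.35,0,0,0],[1,0,0.4,0.35,0,0,0],[1,0,0.4,0.35,0,0,0],[1,0,0.4,0.35,0,0,0]]' 20
python3 - <<'E'
from h import *; import pickle
ex=np.array([.987,-.162]);ey=np.array([.162,.987]);C0=np.array([.4783,-.0655])
W=lambda x,y,z:np.r_[C0+(x*ex+y*ey)/1000,z/1000]
S={n:shot(n) for n in("scene","side","wrist")}; pickle.dump(S,open("end.pkl","wb"))
for n,c in S.items():
    I=c["img"]; e=proj(c,W(-52.5,0,32)); print(n,"expect tab",e.round(1),"ends",proj(c,W(-57,18,32)).round(1),proj(c,W(-57,-18,32)).round(1),"catch",proj(c,W(-50,0,20)).round(1),"tab if 0.1rad open",proj(c,W(-52,0,42)).round(1))
    m=I.max(2)<60; u,v=e.astype(int); r=np.zeros_like(m); r[max(v-25,0):v+25,max(u-40,0):u+40]=1
    for b in blobs(m&r,8): M=cv2.moments(b); print("  dark",cv2.boundingRect(b),round(M["m10"]/M["m00"],1),round(M["m01"]/M["m00"],1),cv2.contourArea(b))
a=pickle.load(open("c0.pkl","rb"))
for n in("scene","side"): print(n,[ (lab,(np.abs(a[n]["img"].astype(int)-S[n]["img"]).max(2)>40)[tuple(slice(int(k)-14,int(k)+14) for k in proj(a[n],p)[::-1])].sum()) for lab,p in(("red",[.472,-.415,.03]),("green",[.545,-.262,.03]),("pen",[.357,-.15,.005]),("tube",[.617,.118,.01]))])
E
```

```text
clock: 36.2
position: [0.4563, 0.0783, 0.2191]
eef_rot: [0.08, 0.997, -0.0, 0.0]
contact_force: [0.1, -1.1, 0.9]
grip_width: 0.0003
grip_force: 0.0
scene expect tab [249.3 221.1] ends [243.  219.3] [253.6 224.7] catch [250.2 224. ] tab if 0.1rad open [249.3 218.1]
  dark (243, 213, 15, 16) 250.3 220.3 93.5
side expect tab [301.3 236.6] ends [306.6 241.2] [299.2 230.5] catch [300.3 239.5] tab if 0.1rad open [301.3 234.5]
  dark (319, 211, 22, 32) 332.7 222.9 344.0
wrist expect tab [149.5 177.3] ends [165.7 173.2] [132.5 173.2] catch [153.7 177.8] tab if 0.1rad open [146.  179.3]
  dark (128, 177, 38, 9) 147.2 181.0 261.0
scene [('red', np.int64(0)), ('green', np.int64(27)), ('pen', np.int64(0)), ('tube', np.int64(171))]
side [('red', np.int64(0)), ('green', np.int64(144)), ('pen', np.int64(64)), ('tube', np.int64(284))]
```

```bash
python3 -m creep '[[1,-0.03,-0.05,0,0,0,0],[1,-0.08,-0.15,0,0,0,0],[1,-0.1,-0.25,0,0,0,0],[1,-0.1,-0.3,0,0,0,0],[1,-0.1,-0.36,0,0,0,0],[1,-0.1,-0.36,0,0,0,0],[1,-0.1,-0.36,0,0,0,0],[1,-0.1,-0.36,0,0,0,0],[1,-0.1,-0.36,0,0,0,0],[1,-0.1,-0.36,0,0,0,0]]' 20
python3 - <<'E'
from h import *; import pickle
ex=np.array([.987,-.162]);ey=np.array([.162,.987]);C0=np.array([.4783,-.0655])
W=lambda x,y,z:np.r_[C0+(x*ex+y*ey)/1000,z/1000]
c=shot("wrist"); pickle.dump(c,open("w16.pkl","wb")); I=c["img"]; H=cv2.cvtColor(I,cv2.COLOR_BGR2HSV)
for z in(31,41): print(z,[proj(c,W(x,y,z)).round(1).tolist() for x in(-47.5,-57.5) for y in(18,-18)])
print("ledge front corners",[proj(c,W(-49,y,31)).round(1).tolist() for y in(72,-72)])
m=(I.max(2)<60); m[290:]=0
for b in blobs(m,15): print("dark",cv2.boundingRect(b),cv2.contourArea(b))
e=proj(c,W(-52.5,0,31)).astype(int)
for u in(e[0]-24,e[0],e[0]+8): print(u,[(v,I[v,u].tolist()) for v in range(e[1]-16,e[1]+22)])
bl=(H[...,0]>100)&(H[...,0]<125)&(H[...,1]>120); bl[:100]=0; bl[300:]=0
for b in blobs(bl,60)[:4]: print("blue",cv2.boundingRect(b),rect(c,b,.031))
E
```

```text
clock: 37.35
position: [0.416, -0.065, 0.2192]
eef_rot: [0.081, 0.997, 0.0, -0.0]
contact_force: [-1.4, -0.6, 0.6]
grip_width: 0.0001
grip_force: 0.0
31 [[300.8, 196.4], [268.2, 196.4], [301.0, 187.5], [268.2, 187.5]]
41 [[301.5, 198.4], [268.0, 198.4], [301.6, 189.3], [268.0, 189.3]]
ledge front corners [[349.7, 195.0], [219.4, 195.1]]
dark (147, 234, 128, 56) 3832.5
dark (278, 234, 129, 56) 3820.5
dark (101, 0, 65, 34) 1390.5
dark (269, 191, 33, 10) 259.0
dark (547, 262, 13, 28) 215.0
dark (459, 278, 16, 12) 119.0
dark (0, 263, 6, 27) 70.0
260 [(175, [211, 216, 221]), (176, [212, 217, 221]), (177, [211, 216, 221]), (178, [211, 216, 221]), (179, [211, 216, 221]), (180, [211, 215, 221]), (181, [211, 216, 221]), (182, [211, 216, 222]), (183, [212, 217, 222]), (184, [212, 217, 222]), (185, [212, 217, 222]), (186, [213, 217, 222]), (187, [212, 217, 222]), (188, [212, 217, 221]), (189, [211, 216, 221]), (190, [206, 212, 216]), (191, [191, 196, 200]), (192, [159, 163, 168]), (193, [139, 141, 146]), (194, [126, 124, 126]), (195, [112, 96, 90]), (196, [111, 74, 57]), (197, [121, 81, 59]), (
[... 1412 characters left out ...]
211, 217, 221]), (183, [211, 216, 221]), (184, [211, 216, 222]), (185, [212, 217, 222]), (186, [211, 216, 221]), (187, [212, 217, 221]), (188, [209, 214, 218]), (189, [191, 196, 200]), (190, [141, 144, 148]), (191, [73, 75, 77]), (192, [33, 33, 34]), (193, [27, 26, 27]), (194, [27, 26, 26]), (195, [25, 24, 25]), (196, [24, 23, 24]), (197, [15, 15, 15]), (198, [14, 13, 13]), (199, [23, 21, 22]), (200, [42, 39, 39]), (201, [72, 65, 61]), (202, [100, 89, 81]), (203, [111, 101, 93]), (204, [112, 109, 104]), (205, [112, 115, 113]), (206, [113, 117, 116]), (207, [114, 118, 117]), (208, [120, 125, 124]), (209, [162, 165, 164]), (210, [225, 227, 226]), (211, [243, 244, 244]), (212, [243, 245, 244])]
```

```bash
python3 - <<'E'
from h import *; import pickle
ex=np.array([.987,-.162]);ey=np.array([.162,.987]);C0=np.array([.4783,-.0655])
W=lambda x,y,z:np.r_[C0+(x*ex+y*ey)/1000,z/1000]
w,s=pickle.load(open("w14.pkl","rb"))
for z in(3,57,70,83,95): print(z,"wrist",proj(w,W(24,-37,z)).round(1),"side",proj(s,W(24,-37,z)).round(1))
print("wrist w14 around cap")
I=w["img"]
for v in range(214,262,2): print(v," ".join("%3d/%3d"%(I[v,u,0],I[v,u,2]) for u in range(228,272,3)))
print("side"); I=s["img"]; e=proj(s,W(24,-37,75)).astype(int)
for v in range(e[1]-14,e[1]+24,2): print(v," ".join("%3d/%3d"%(I[v,u,0],I[v,u,2]) for u in range(e[0]-18,e[0]+20,3)))
print(e)
E
```

```text
3 wrist [249.6 226.2] side [267.2 244.4]
57 wrist [245.5 241.9] side [266.8 233.1]
70 wrist [244.3 246.5] side [266.7 230.2]
83 wrist [243.  251.4] side [266.6 227.3]
95 wrist [241.7 256.3] side [266.5 224.6]
wrist w14 around cap
214 253/254 253/254 253/254 253/254 253/254 253/254 253/254 253/254 253/254 253/254 253/254 249/253 237/246 180/139 148/ 50
216 251/252 253/254 253/254 253/254 253/254 253/254 253/254 253/254 253/254 253/254 253/254 252/254 234/243 131/ 66 135/ 54
218 233/237 253/254 253/254 253/254 253/254 253/254 253/254 253/254 253/254 253/254 253/254 252/254 206/216 107/ 38 108/ 44
220 152/142 252/253 253/254 253/254 253/254 253/254 253/254 253/254 253/254 253/254 253/254 243/249 155/133 104/ 30 104/ 37
222  85/ 38 210/205 252/254 253/254 253/254 253/254 253/254 253/254 253/254 253/254 250/253 187/188 108/ 41 103/ 29 104/ 38
224  79/ 24 120/ 63 231/232 252/254 253/254 253/254 253/254 253/254 253/254 250/253 224/235 121/ 86 105/ 30 103/ 29 106/ 38
226  76/ 22 110/ 32 128/ 79 220/218 249/252 252/254 252/254 251/254 247/252 202/214 125/134 100/ 64 105/ 32 105/ 31 105/ 37
22
[... 3472 characters left out ...]
60  76/ 72 130/141  73/113  46/ 94  56/ 93
241 222/219 222/219 218/215  30/ 30 124/ 34  81/ 69  94/ 81 127/131  80/ 78 130/142 137/150 113/122 106/115
243 195/190 220/219 178/176 209/179  52/ 15 103/ 48  89/ 75 107/110  83/ 84  43/ 48  85/104 111/120  71/ 93
245  49/ 40 178/175 173/170 197/191  21/ 21  88/ 25  99/ 93 102/104  81/ 70 111/ 31  60/ 38  73/ 98 172/180
247  11/  7 155/152 185/182 221/219 180/163 119/ 32  85/ 60 100/102  70/ 22  84/ 23 186/192 179/186 150/156
249  15/ 12 164/130 222/220 221/220 204/186 131/ 36  84/ 24  70/ 24  69/ 18 186/189 172/179 129/136  99/104
251  58/ 56 161/114 222/220 222/220 217/216 120/116 129/ 38  70/ 18 101/101 151/156 120/127  96/102  93/ 97
[266 229]
```

```bash
python3 - <<'E'
from h import *; import pickle
ex=np.array([.987,-.162]);ey=np.array([.162,.987]);C0=np.array([.4783,-.0655])
W=lambda x,y,z:np.r_[C0+(x*ex+y*ey)/1000,z/1000]
for n,c in(("end",pickle.load(open("end.pkl","rb"))["wrist"]),("w16",pickle.load(open("w16.pkl","rb")))):
    I=c["img"]; H=cv2.cvtColor(I,cv2.COLOR_BGR2HSV)
    print(n,"origin",c["origin"].round(3) if hasattr(c["origin"],"round") else c["origin"])
    for z in(31,36,41,46): print(z,[proj(c,W(x,y,z)).round(1).tolist() for x,y in((-57.5,18),(-57.5,-18),(-47.5,18),(-47.5,-18))])
    e=proj(c,W(-52.5,0,36)).astype(int)
    for v in range(e[1]-8,e[1]+14): print(v,"L"," ".join("%d"%I[v,u].max() for u in range(e[0]-24,e[0]-10)),"| R"," ".join("%d"%I[v,u].max() for u in range(e[0]+8,e[0]+26)))
    print("cols from",e[0]-24,e[0]+8)
    for y in(72,-72):
        q=proj(c,W(-49,y,31)); print("ledge corner expect",q.round(1)); q=q.astype(int)
        for v in range(q[1]-5,q[1]+7,2):
            if 0<=v<420: print("   ",v,[(u,"%d/%d"%(I[v,u,0],I[v,u,2])) for u in range(max(q[0]-8,0),min(q[0]+10,560),2)])
E
```

```text
end origin [0.393 0.088 0.388]
31 [[166.0, 172.6], [132.9, 172.6], [166.7, 181.7], [133.8, 181.7]]
36 [[164.5, 173.3], [130.9, 173.3], [165.3, 182.5], [131.9, 182.5]]
41 [[162.9, 174.0], [128.9, 174.0], [163.7, 183.3], [129.9, 183.4]]
46 [[161.3, 174.7], [126.8, 174.7], [162.1, 184.1], [127.9, 184.2]]
169 L 216 217 216 217 217 216 217 218 217 217 218 218 218 217 | R 217 218 217 218 217 218 217 218 217 217 218 218 218 218 218 219 218 218
170 L 217 217 217 216 216 217 217 217 217 217 218 218 217 218 | R 217 218 217 218 217 218 217 217 218 218 218 218 218 219 218 218 218 218
171 L 216 216 216 217 217 217 217 218 218 217 218 218 218 218 | R 217 217 217 217 218 218 218 218 218 218 218 219 219 218 218 218 219 218
172 L 216 217 217 217 217 217 218 217 218 217 218 218 217 217 | R 217 217 217 218 218 218 217 218 219 218 218 218 218 218 219 219 219 218
173 L 217 217 217 217 217 217 217 216 215 214 214 214 214 215 | R 214 214 215 215 215 214 215 215 216 218 218 218 218 218 218 218 219 218
174 L 217 217 218 218 217 217 215 209 199 195 194 194 194 194 | R 193 194 194 194 195 195 195 196 202 210 2
[... 8650 characters left out ...]
/222'), (227, '211/221')]
    194 [(211, '211/221'), (213, '212/221'), (215, '212/221'), (217, '211/220'), (219, '208/216'), (221, '198/201'), (223, '197/199'), (225, '195/199'), (227, '195/198')]
    196 [(211, '212/222'), (213, '211/221'), (215, '212/222'), (217, '211/221'), (219, '205/197'), (221, '170/101'), (223, '153/82'), (225, '136/78'), (227, '128/78')]
    198 [(211, '211/221'), (213, '211/221'), (215, '211/221'), (217, '212/221'), (219, '207/195'), (221, '173/98'), (223, '135/83'), (225, '129/83'), (227, '121/79')]
    200 [(211, '211/221'), (213, '212/221'), (215, '212/222'), (217, '211/220'), (219, '199/198'), (221, '151/122'), (223, '122/103'), (225, '120/94'), (227, '112/89')]
```

```bash
python3 - <<'E'
from h import *; import pickle
a=pickle.load(open("c0.pkl","rb")); b={n:shot(n) for n in("scene","side")}
def f(c,p,lo,hi):
    H=cv2.cvtColor(c["img"],cv2.COLOR_BGR2HSV); u,v=proj(c,p).astype(int); r=np.zeros(H.shape[:2],bool); r[v-14:v+14,u-22:u+22]=1
    m=r&(H[...,1]>110)&(H[...,2]>40)&(H[...,0]>=lo)&(H[...,0]<=hi); ys,xs=np.nonzero(m); return (len(xs),xs.mean().round(1),ys.mean().round(1)) if len(xs) else None
for n in b:
    for l,p,lo,hi in(("green",[.545,-.262,.07],50,85),("red",[.472,-.415,.07],0,12),("pen",[.35,-.1,.006],165,180),("tube",[.64,.09,.01],165,180),("tube2",[.61,.125,.01],0,15)):
        print(n,l,f(a[n],p,lo,hi),f(b[n],p,lo,hi))
E
```

```text
scene green (27, np.float64(342.4), np.float64(208.7)) (29, np.float64(342.2), np.float64(208.9))
scene red (52, np.float64(392.0), np.float64(245.7)) (52, np.float64(392.0), np.float64(245.7))
scene pen None (2, np.float64(247.0), np.float64(252.0))
scene tube (23, np.float64(245.7), np.float64(170.1)) (25, np.float64(245.8), np.float64(170.4))
scene tube2 (19, np.float64(242.1), np.float64(171.1)) (61, np.float64(243.6), np.float64(164.0))
side green (28, np.float64(211.4), np.float64(201.5)) (28, np.float64(211.2), np.float64(201.5))
side red (35, np.float64(201.4), np.float64(151.9)) (35, np.float64(201.4), np.float64(151.9))
side pen (1, np.float64(314.0), np.float64(217.0)) (1, np.float64(309.0), np.float64(213.0))
side tube (42, np.float64(266.8), np.float64(337.3)) (40, np.float64(266.8), np.float64(337.2))
side tube2 (93, np.float64(286.6), np.float64(339.9)) (94, np.float64(286.7), np.float64(339.9))
```

The other things haven't moved, the lid is shut against a hard stop, and the arm is clear.

```bash
python3 -c "
from workcell import ctrl
print(ctrl.job_done())"
```

```text
the job is handed in; nothing more can be done
None
```

I handed the job in at about 37 s: the carton, timer, jar and blue dropper are packed in the case, and the lid is pressed down to a hard stop. Camera measurements put its tab at rim height, but I had no pictures left to look at it. The red and green droppers and the sample tube haven't moved, and the marker pen showed no sign of being moved.

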